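Unstack the reagent jars into their holder trays

TASK

Take the stack of three amber reagent jars apart from the top, and set each of its jars, and the fourth jar standing alone, inside the rim of the grey holder tray that has its own shape and size, resting flat on the tray's floor. Keep the jars upright and set them down gently without dropping them, and leave the small dropper bottle and the beaker standing where they are.

Things in the scene. Friction and masses are not known exactly. Their poses are not given: they have to be found in the camera images.
- wide_round_jar: Loose amber glass jar with a flat white lid, round, 62 mm in diameter, 48 mm tall lid included (the lid is the top 6 mm and 3 mm narrower than the glass on each side); about 170 g. Origin at the centre of its underside, z up. Either this or the square jar is the bottom of the stack of three; the other stands alone on the bench.
- square_jar: Loose amber glass jar with a flat white lid, square with upright sides, 56 x 56 mm (sides along its x and y axes), 48 mm tall lid included (the lid is the top 6 mm and 3 mm narrower than the glass on each side); about 190 g. Origin at the centre of its underside, z up. Either this or the wide round jar is the bottom of the stack of three; the other stands alone on the bench.
- oblong_jar: Loose amber glass jar with a flat white lid, oblong, 48 mm along its x axis and 32 mm along its y axis, 40 mm tall lid included (the lid is the top 6 mm and 3 mm narrower than the glass on each side); about 80 g. Origin at the centre of its underside, z up. It stands on the lid of the bottom jar of the stack.
- small_round_jar: Loose amber glass jar with a flat white lid, round and slim, 26 mm in diameter, 38 mm tall lid included (the lid is the top 6 mm and 3 mm narrower than the glass on each side); about 30 g. Origin at the centre of its underside, z up. It is the top of the stack, standing on the lid of the oblong jar.
- wide_round_tray: Grey plastic holder tray fixed to the bench, round, pocket 78 mm in diameter inside the rim, 86 mm outside; floor 3 mm thick, rim 4 mm thick and 8 mm high over the bench. Its jar fits with 8 mm of play all round. Origin at the centre of its underside, on the bench.
- square_tray: Grey plastic holder tray fixed to the bench, square, pocket 72 x 72 mm inside the rim, 80 x 80 mm outside, sides along its x and y axes; floor 3 mm thick, rim 4 mm thick and 8 mm high over the bench. Its jar fits with 8 mm of play all round. Origin at the centre of its underside, on the bench.
- oblong_tray: Grey plastic holder tray fixed to the bench, oblong, pocket 64 mm along its x axis and 48 mm along its y axis inside the rim, 72 x 56 mm outside; floor 3 mm thick, rim 4 mm thick and 8 mm high over the bench. Its jar fits with 8 mm of play all round. Origin at the centre of its underside, on the bench.
- small_round_tray: Grey plastic holder tray fixed to the bench, round, pocket 42 mm in diameter inside the rim, 50 mm outside; floor 3 mm thick, rim 4 mm thick and 8 mm high over the bench. Its jar fits with 8 mm of play all round. Origin at the centre of its underside, on the bench.
- dropper_bottle: Bystander: loose small green glass dropper bottle, 40 mm in diameter, 78 mm tall, black cap and rubber bulb. Origin at the centre of its underside.
- beaker: Bystander: loose small clear empty beaker, 44 mm across the mouth, 58 mm tall. Origin at the centre of its underside.

How it is judged:
By the outcome, as a careful person would: the job done as asked, in the order asked, and still so for the second after the job is handed in, with the robot touching nothing.
It also fails if it takes over 131 s, if anything falls off the work surface, if the arm or the gripper's body presses on something with over 40 N, if the wrist force passes 120 N, or if a joint passes its speed limit or range.

ROBOT

A 7-joint arm with a two-finger parallel gripper is mounted at the origin on the work surface. World frame = base frame: x ahead of the robot, y to its left, z up, the work surface at z = 0. Lengths are in m, angles in rad, forces in N, time in s.
With the tool pointing down it reaches from about 0.425 to 0.8 m from the base axis. Payload 8.3 kg.
Tool frame: the origin (TCP) lies at the centre of the arm's flange, where the gripper is bolted on; the fingertips stand 173 mm ahead of it and the grasp point (between the pads) lies 155 mm ahead of it (ctrl.tips_ahead is the z of the fingertips in the tool frame, in m); z points along the fingers, y is the direction in which the jaws open and shut (so a half turn about z gives the same grasp; the last joint's range is limited). The gripper opens to 85 mm and grips with 20 to 120 N. Pads are 22 mm wide; open, the fingers measure 114 mm over their backs; the gripper's body (76 mm by 85 mm) begins 54 mm behind the grasp point. The pads swing forward as they close: fully open they stand 13 mm farther back than shut.
Start: joints at [-1.272, 0.383, 0.016, 1.37, -0.006, 1.388, -0.046], TCP at [0.221, 0.585, 0.405] pointing down, gripper open.
Joint ranges: [-2.95, 2.95], [-0.25, 2.06], [-1.52, 1.56], [0.18, 2.33], [-1.44, 4.58], [0.02, 2.06], [-3.01, 3.01]. Speed limits (rad/s): [2.39, 2.39, 3.01, 3.01, 3.14, 3.14, 3.14].

INTERFACE

Orientations are given as a unit quaternion [x, y, z, w].
In Python, from station import ctrl gives the robot as it stands.
- The arm moves only by the tool arm_command, never from a script. Its argument "series" is a list of rows, each a list of 7 numbers: the turn, a rotation vector about the tool's x, y, z in degrees, then the shift along the tool's x, y, z in units of 30 mm (1.0 is 30 mm), then the finger opening in mm, from 0 to 85.4. A call has 1 to 8 rows; each row shifts and turns the commanded pose from where the row before left it, along the tool's axes as they then stand; what a row does not reach is not made up. A row lasts 1/10 s, in which the tool goes at most 50 mm and 8.59 degrees, less where a joint would pass 70% of its speed; a pose out of reach is approached as far as the arm can. A call is refused whole if a number of a shift passes 1 or a number of a turn 8.59, either way. A call with a gripper value outside its range is refused whole. The fingers move at their own pace and stop on an object; the grip force is fixed at half the most. Time passes only in rows, so rows that do not move let the fingers close. It gives the time, the measured TCP pose, the force and the opening at its end, in the units of the state.
- ctrl.get_obs(): the state, without advancing time (a new reading comes with each control period).
- ctrl.camera(name): name is "scene" or "top" or "wrist"; returns a dict with "frame" (400x640x3 uint8, red, green, blue), "depth" (400x640 float32, m along the optical axis (not along the pixel's ray), 0 where there is no reading), "camera_matrix" (3x3 intrinsics, pixels), "distortion" ([k1, k2, p1, p2, k3] as OpenCV has them; the pictures are not rectified), "R" (3x3) and "t" (3): a world point X has camera coordinates R X + t; the wrist camera has in their place "mount" (4x4, takes a point from camera to tool coordinates, whose origin is the TCP and whose axes are the flange's). Camera axes: x right, y down, z forward; pixel columns grow to the right and rows downward; lengths in m; the calibration is good to about 2 mm. A picture is of the moment at which its call begins: read the wrist's pose just before it.
- ctrl.close_job(): hands the job in, once; it reports no verdict.
Trained networks look in the newest picture that a camera, given by its name, has taken for a name from the list of things; names that differ only in an ending like _2 or _b are one class to them, and where a whole thing is asked for, a point or a joint stands for the part that bears it (a point fixed in the world has none). Each returns a list of dicts, best first, with "score" (0 to 1); they miss things now and then, are a little off and sometimes report something else, mostly with a low value. They report only what shows in the picture. A call takes as long as a camera call.
- ctrl.cut_out(camera, name): "mask" (400x640 bool, what is visible of it) and "bbox" ([centre column, centre row, width, height] in pixels, round what is visible of it).
- ctrl.spot_point(camera, name): "centre" ([column, row] in pixels: a listed point, or the origin of a listed thing).
The state is a dict: "time": time; "joint_positions": joint angles; "joint_velocities": joint speeds; "joint_efforts": joint torques, N m; "tool_pos": TCP position; "tcp_rot": TCP orientation; "force": force on the tool from outside, world axes, zero at the start; "wrist_torque": the same for the moment, N m; "gripper_width": finger opening in m.
Only numpy, scipy, OpenCV 4.12 (cv2) and the standard library are available. Lean on these libraries where they do the work, as an engineer would, in place of code of your own. Each camera call takes 0.05 s, during which the arm holds its last target.

## Working session

There is one attempt and no reset: what is moved stays moved. The work goes in short steps, Python scripts to look and compute and a tool call to move; the robot and the scene stay as the last step left them, time stands still between calls to the robot, and variables do not carry over. Pictures are saved under pics/ and viewed, and the job is handed in when it is done.

Besides the shell and the picture viewer there is one more tool, called after "Call:" by a JSON object that holds its "name" and its "arguments". arm_command: Moves the arm, as the interface text tells. Its arguments: {"type":"object","properties":{"series":{"type":"array","items":{"type":"array","items":{"type":"number"}}}},"required":["series"]}

```bash
ls; mkdir -p pics; python3 - <<'E'
from station import ctrl
import cv2,numpy as np
o=ctrl.get_obs();print({k:np.round(v,3) for k,v in o.items()})
for c in ["scene","top"]:
    d=ctrl.camera(c);cv2.imwrite(f"pics/{c}0.png",d["frame"][:,:,::-1]);print(d["camera_matrix"],d["distortion"],d["R"],d["t"])
    np.savez(f"{c}0.npz",**d)
    for n in ["wide_round_jar","square_jar","oblong_jar","small_round_jar","wide_round_tray","square_tray","oblong_tray","small_round_tray","dropper_bottle","beaker"]:
        print(c,n,[(round(r["score"],2),np.round(r["bbox"])) for r in ctrl.cut_out(c,n)[:3]])
E
```

```text
pics
{'time': np.float64(0.0), 'joint_positions': array([-1.272,  0.384,  0.016,  1.371, -0.006,  1.388, -0.046]), 'joint_velocities': array([ 0.001, -0.002,  0.   ,  0.   , -0.   , -0.   , -0.002]), 'joint_efforts': array([-0.0000e+00, -6.2759e+01,  8.4400e-01, -3.7183e+01,  1.7000e-02,
        1.4000e-02,  0.0000e+00]), 'tool_pos': array([0.221, 0.584, 0.404]), 'tcp_rot': array([ 0.18 ,  0.984, -0.001, -0.   ]), 'force': array([ 0.175,  0.613, -0.337]), 'wrist_torque': array([0.02 , 0.042, 0.005]), 'gripper_width': np.float64(0.085)}
[[394.79855163   0.         326.57464389]
 [  0.         394.79855163 192.36451864]
 [  0.           0.           1.        ]] [-0.04159426  0.          0.          0.          0.        ] [[-0.7490174   0.66254895  0.0013497 ]
 [ 0.38210364  0.43363395 -0.81606275]
 [-0.54126679 -0.61072947 -0.57796174]] [ 0.37952663 -0.12433907  1.11902145]
scene wide_round_jar [(0.61, array([342., 197.,  35.,  32.]))]
scene square_jar [(0.77, array([294., 254.,  44.,  31.]))]
scene oblong_jar [(0.78, array([294., 233.,  29.,  30.]))]
scene small_round_jar [(0.74, ar
[... 756 characters left out ...]
520424  0.00679764 -0.09758229]
 [ 0.09764196  0.00908162 -0.99518017]] [0.0229458  0.53948445 0.97972986]
top wide_round_jar [(0.87, array([344., 249.,  21.,  23.]))]
top square_jar [(0.61, array([316., 178.,  24.,  22.]))]
top oblong_jar [(0.45, array([317., 176.,  22.,  16.]))]
top small_round_jar []
top wide_round_tray [(0.58, array([430., 254.,  33.,  41.]))]
top square_tray [(0.81, array([442., 181.,  29.,  31.])), (0.28, array([388., 212.,  18.,  20.]))]
top oblong_tray [(0.97, array([226., 254.,  29.,  34.]))]
top small_round_tray [(0.54, array([230., 171.,  13.,  18.]))]
top dropper_bottle [(0.49, array([274., 212.,  20.,  15.]))]
top beaker [(0.55, array([390., 211.,  19.,  22.]))]
```

```bash
python3 - <<'E'
import cv2
for c,b in (("scene",(170,130,500,370)),("top",(190,130,480,300))):
    i=cv2.imread(f"pics/{c}0.png")[b[1]:b[3],b[0]:b[2]]
    cv2.imwrite(f"pics/{c}0z.png",cv2.resize(i,None,fx=2.4,fy=2.4,interpolation=cv2.INTER_CUBIC))
E
```

```text
(no output)
```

View pics/scene0z.png

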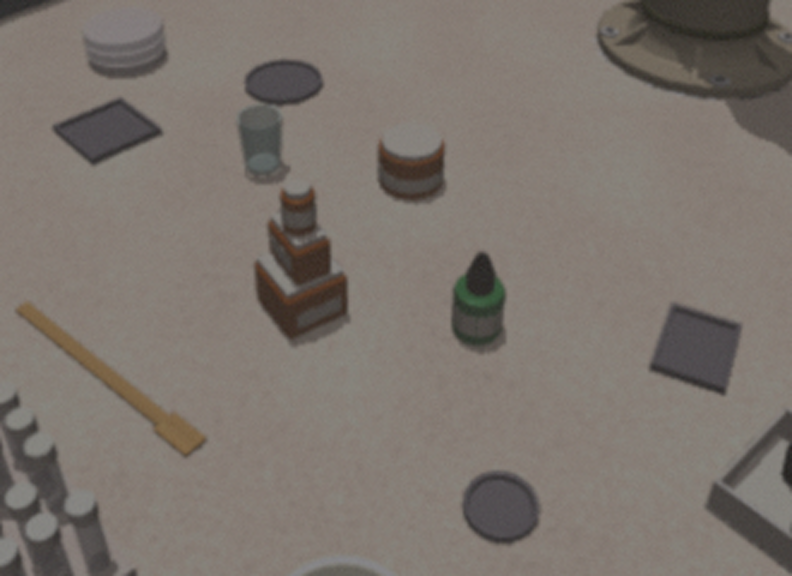

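View pics/top0z.png

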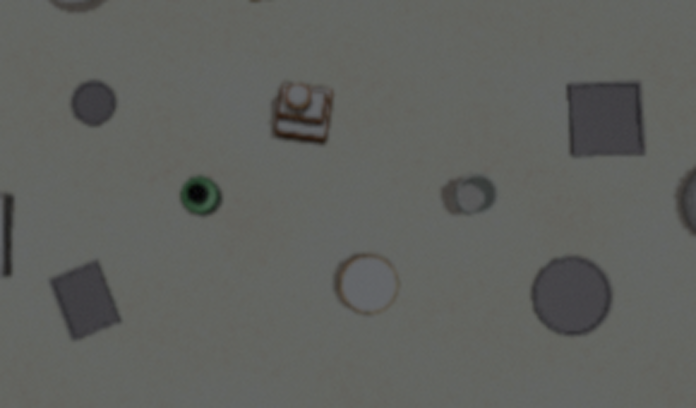

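View pics/top0.png

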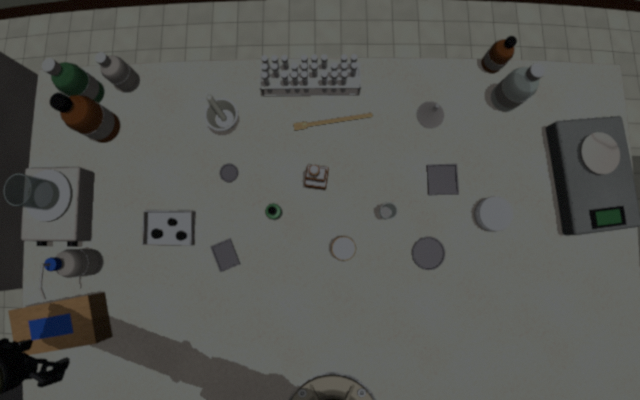

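Square jar is at the stack's bottom; wide round jar stands alone at the top-view zoom (367,284). Measuring from top view now.

```bash
cat > h.py <<'E'
import numpy as np,cv2
from scipy.spatial.transform import Rotation as Ro
def rays(d,px,R=None,t=None):
    p=cv2.undistortPoints(np.asarray(px,float).reshape(-1,1,2),d["camera_matrix"],d["distortion"]).reshape(-1,2)
    R=d["R"] if R is None else R; t=d["t"] if t is None else t
    v=np.c_[p,np.ones(len(p))]@R; return -R.T@t, v
def toz(d,px,z,R=None,t=None):
    c,v=rays(d,px,R,t); return c+v*((z-c[2])/v[:,2])[:,None]
def cloud(d,R=None,t=None):
    R=d["R"] if R is None else R; t=d["t"] if t is None else t
    v,u=np.mgrid[:400,:640]; 
    p=cv2.undistortPoints(np.c_[u.ravel(),v.ravel()].astype(float).reshape(-1,1,2),d["camera_matrix"],d["distortion"]).reshape(-1,2)
    z=d["depth"].ravel().astype(float)
    X=(np.c_[p,np.ones(len(p))]*z[:,None]-t)@R
    X[z==0]=np.nan
    return X.reshape(400,640,3)
def wristRT(d,o):
    M=d["mount"];Rt=Ro.from_quat(o["tcp_rot"]).as_matrix();T=np.eye(4);T[:3,:3]=Rt;T[:3,3]=o["tool_pos"]
    W=T@M; R=W[:3,:3].T; return R,-R@W[:3,3]
E
python3 - <<'E'
from h import *
d=dict(np.load("top0.npz")); X=cloud(d); f=d["frame"].astype(int)
print("bench z",np.nanmedian(X[150:260,250:300,2]))
s=dict(np.load("scene0.npz"));Xs=cloud(s);print("scene bench z",np.nanmedian(Xs[200:300,180:240,2]))
print(np.round([f[181,442],f[181,480],f[254,226],f[254,260]]))
g=d["frame"].mean(2)
for n,(u,v),z in [("wide_tray",(430,254),.008),("sq_tray",(442,181),.008),("obl_tray",(226,254),.008),("small_tray",(230,171),.008)]:
    r=24; sub=g[v-r:v+r,u-r:u+r]; th=(g[v-2:v+3,u-2:u+3].mean()+np.percentile(sub,85))/2
    m=(sub<th).astype(np.uint8); k,l,st,ce=cv2.connectedComponentsWithStats(m); L=l[r,r]
    c,_=cv2.findContours((l==L).astype(np.uint8),0,1); c=max(c,key=cv2.contourArea).reshape(-1,2)+[u-r,v-r]
    W=toz(d,c,z)[:,:2]; print(n,W.min(0).round(3),W.max(0).round(3),"rect",cv2.minAreaRect((W*1000).astype(np.float32)),"circ",cv2.minEnclosingCircle((W*1000).astype(np.float32)))
np.set_printoptions(linewidth=200)
for n,(u,v) in [("stack",(316,178)),("wide",(344,248)),("beaker",(388,212)),("dropper",(274,212))]:
    P=X[v-16:v+16,u-16:u+16].reshape(-1,3); 
    for a,b in [(.02,.06),(.06,.1),(.1,.14)]:
        q=P[(P[:,2]>a)&(P[:,2]<b)]
        if len(q)>5: print(n,a,len(q),np.median(q,0).round(3),q.min(0).round(3),q.max(0).round(3))
E
```

```text
bench z 0.0011028180122663617
scene bench z 0.000342879990360465
[[ 67  66  70]
 [100 100  96]
 [ 63  62  66]
 [ 99 101  96]]
wide_tray [ 0.38  -0.295] [ 0.465 -0.207] rect ((422.8770751953125, -250.9153289794922), (88.31074523925781, 84.36857604980469), 89.21743774414062) circ ((422.59576416015625, -250.44598388671875), 44.64631652832031)
sq_tray [ 0.571 -0.336] [ 0.653 -0.252] rect ((612.4871215820312, -294.08111572265625), (81.9084701538086, 83.4789047241211), 0.4937012195587158) circ ((612.4073486328125, -293.8670959472656), 56.36233901977539)
obl_tray [0.379 0.231] [0.463 0.308] rect ((420.05303955078125, 270.74066162109375), (72.99573516845703, 58.25993728637695), 22.66681480407715) circ ((420.586181640625, 269.9834289550781), 44.13163757324219)
small_tray [0.609 0.24 ] [0.66 0.29] rect ((634.5748901367188, 265.18780517578125), (49.58662033081055, 48.20884323120117), 63.24017333984375) circ ((634.1445922851562, 265.6651306152344), 26.11256980895996)
stack 0.02 211 [0.598 0.027 0.047] [0.586 0.004 0.021] [0.646 0.063 0.058]
stack 0.06 183 [0.608 0.026 0.086] [0.598 0.009 0.061] [0.635 0.059 0.099]
stack 0.1 112 [0.615 0.037 0.125] [0.604 0.026 0.103] [0.629 0.049 0.13 ]
wide 0.02 497 [ 0.436 -0.031  0.048] [ 0.407 -0.061  0.022] [ 0.466 -0.002  0.054]
beaker 0.02 134 [ 0.531 -0.152  0.052] [ 0.506 -0.164  0.022] [ 0.548 -0.123  0.06 ]
beaker 0.06 11 [ 0.533 -0.158  0.061] [ 0.506 -0.164  0.06 ] [ 0.545 -0.13   0.062]
dropper 0.02 159 [0.526 0.137 0.045] [0.509 0.123 0.021] [0.547 0.163 0.06 ]
dropper 0.06 58 [0.528 0.142 0.071] [0.52  0.132 0.061] [0.54  0.152 0.082]
```

```bash
cat >> h.py <<'E'
def plan(goal,yaw=None):
    """goal TCP xyz, yaw deg of tool y axis (mod 180). prints rotation then shift in tool axes (units of 30mm)"""
    from station import ctrl
    o=ctrl.get_obs();Rt=Ro.from_quat(o["tcp_rot"]).as_matrix();y=Rt[:,1];cy=np.degrees(np.arctan2(y[1],y[0]))
    print("t",round(float(o["time"]),2),"pos",np.round(o["tool_pos"],4),"yaw",round(cy,2),"tool z",Rt[:,2].round(4),"w",round(float(o["gripper_width"]),4),"F",np.round(o["force"],1),"j7",round(float(o["joint_positions"][6]),2))
    R2=Rt
    if yaw is not None:
        dy=(yaw-cy+90)%180-90
        # exact goal orientation
        a=np.radians(cy+dy); Y=np.array([np.cos(a),np.sin(a),0]);Z=np.array([0,0,-1.]);R2=np.c_[np.cross(Y,Z),Y,Z]
        print("rotvec deg",np.degrees(Ro.from_matrix(Rt.T@R2).as_rotvec()).round(2))
    s=R2.T@(np.array(goal)-o["tool_pos"])/.03
    print("shift after rotation (units)",s.round(3))
E
python3 - <<'E'
from h import *
from station import ctrl
o=ctrl.get_obs();d=ctrl.camera("wrist");print(d["mount"].round(3),d["camera_matrix"],d["distortion"],ctrl.tips_ahead)
plan((.60,.035,.40))
E
```

```text
[[ 0.002 -0.946 -0.323  0.083]
 [ 1.     0.002  0.001  0.   ]
 [-0.    -0.323  0.946  0.029]
 [ 0.     0.     0.     1.   ]] [[298.47007878   0.         316.48392661]
 [  0.         298.47007878 196.42813111]
 [  0.           0.           1.        ]] [-0.01508554  0.          0.          0.          0.        ] 0.1734
t 1.15 pos [0.2212 0.5845 0.4047] yaw 69.27 tool z [-0. -0. -1.] w 0.0855 F [0.2 0.2 0.1] j7 -0.05
shift after rotation (units) [-18.293 -12.663   0.156]
```

Call:
{"name": "arm_command", "arguments": {"series": [[0,0,0,-0.96,-0.67,0,85],[0,0,0,-0.96,-0.67,0,85],[0,0,0,-0.96,-0.67,0,85],[0,0,0,-0.96,-0.67,0,85],[0,0,0,-0.96,-0.67,0,85],[0,0,0,-0.96,-0.67,0,85],[0,0,0,-0.96,-0.67,0,85],[0,0,0,-0.96,-0.67,0,85]]}}

```text
time: 1.95
tool_pos: [0.3804, 0.3513, 0.4049]
tcp_rot: [0.18, 0.984, 0.0, 0.0]
force: [0.1, -0.4, 0.1]
gripper_width: 0.0852
```

Call:
{"name": "arm_command", "arguments": {"series": [[0,0,0,-0.96,-0.67,0,85],[0,0,0,-0.96,-0.67,0,85],[0,0,0,-0.96,-0.67,0,85],[0,0,0,-0.96,-0.67,0,85],[0,0,0,-0.96,-0.67,0,85],[0,0,0,-0.96,-0.67,0,85],[0,0,0,-0.96,-0.67,0,85],[0,0,0,-0.96,-0.67,0,85]]}}

```text
time: 2.75
tool_pos: [0.5389, 0.1194, 0.4049]
tcp_rot: [0.18, 0.984, 0.0, 0.0]
force: [0.1, 0.4, 0.0]
gripper_width: 0.0851
```

```bash
python3 - <<'E'
from h import *
from station import ctrl
plan((.56,.03,.42),90)
E
```

```text
t 2.75 pos [0.5389 0.1194 0.4049] yaw 69.29 tool z [ 5.e-04  3.e-04 -1.e+00] w 0.0851 F [0.1 0.4 0. ] j7 1.01
rotvec deg [ 2.000e-02  2.000e-02 -2.071e+01]
shift after rotation (units) [-0.702 -2.981 -0.502]
```

Call:
{"name": "arm_command", "arguments": {"series": [[0,0,-7,0,0,0,50],[0,0,-7,0,0,0,50],[0,0,-6.7,0,0,0,50],[0,0,0,-0.23,-1,-0.17,50],[0,0,0,-0.23,-1,-0.17,50],[0,0,0,-0.23,-1,-0.17,50],[0,0,0,0,0,0,50]]}}

```text
time: 3.45
tool_pos: [0.5595, 0.0252, 0.4212]
tcp_rot: [0.004, 1.0, -0.001, 0.001]
force: [0.6, 0.1, 0.4]
gripper_width: 0.0501
```

```bash
cat > look.py <<'E'
import sys
from h import *
from station import ctrl
tag=sys.argv[1]
o=ctrl.get_obs();d=ctrl.camera("wrist");R,t=wristRT(d,o);np.savez(f"w{tag}.npz",**d,Rw=R,tw=t)
cv2.imwrite(f"pics/w{tag}.png",d["frame"][:,:,::-1])
print(np.round(o["tool_pos"],4))
for n in sys.argv[2:]:
    for r in ctrl.cut_out("wrist",n)[:2]: print(n,round(r["score"],2),np.round(r["bbox"]))
E
python3 look.py 1 small_round_jar oblong_jar square_jar
```

```text
[0.5595 0.0252 0.4212]
small_round_jar 0.94 [331. 236.  25.  36.]
small_round_jar 0.65 [490. 213.  39.  38.]
oblong_jar 0.86 [329. 221.  45.  34.]
square_jar 0.81 [329. 207.  54.  51.]
```

View pics/w1.png

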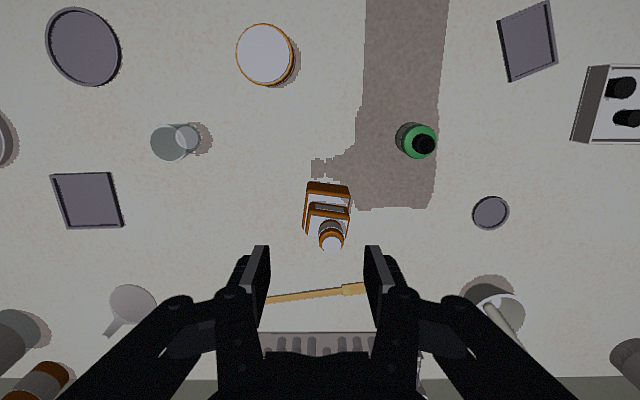

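The wrist view shows stack at (330,215), with small jar lid at (332,243), and all four trays, wide jar, beaker, dropper. Now fit each from depth.

```bash
cat > fit.py <<'E'
import sys
from h import *
f=sys.argv[1];d=dict(np.load(f));R=d.get("Rw",d.get("R"));t=d.get("tw",d.get("t"))
X=cloud(d,R,t).reshape(-1,3);col=d["frame"].reshape(-1,3).astype(int);print("bench",np.nanmedian(X[(abs(X[:,2])<.02)][:,2]))
white=(col.min(1)>120)|((col.max(1)-col.min(1))<25)
def lev(n,c,r,z,tol=.006,wh=True):
    m=(np.hypot(X[:,0]-c[0],X[:,1]-c[1])<r)&(abs(X[:,2]-z)<tol)
    if wh:m&=white
    q=X[m]
    if len(q)<8:print(n,"few",len(q));return
    rc=cv2.minAreaRect((q[:,:2]*1000).astype(np.float32));ci=cv2.minEnclosingCircle((q[:,:2]*1000).astype(np.float32))
    print(n,len(q),"med",np.median(q,0).round(4),"rect",np.round(rc[0],1),np.round(rc[1],1),round(rc[2],1),"circ",np.round(ci[0],1),round(ci[1],1))
for a in sys.argv[2:]:
    n,x,y,r,z=a.split(",");lev(n,(float(x),float(y)),float(r),float(z))
E
python3 fit.py w1.npz small,.615,.035,.025,.126 obl,.61,.03,.045,.088 sq,.61,.03,.05,.048 wide,.436,-.03,.05,.048
python3 - <<'E'
from h import *
d=dict(np.load("w1.npz"));R,t=d["Rw"],d["tw"];g=d["frame"].mean(2).astype(np.float32)
for n,(u,v) in [("wide_tray",(84,47)),("sq_tray",(88,200)),("obl_tray",(526,41)),("small_tray",(490,212))]:
    r=48;y0=max(v-r,0);sub=g[y0:v+r,max(u-r,0):u+r];x0=max(u-r,0)
    fl=g[v-3:v+4,u-3:u+4].mean();th=(fl+np.percentile(sub,85))/2
    k,l=cv2.connectedComponents((sub<th).astype(np.uint8));c,_=cv2.findContours((l==l[v-y0,u-x0]).astype(np.uint8),0,1)
    c=max(c,key=cv2.contourArea).reshape(-1,2)+[x0,y0]
    W=(toz(d,c,.006,R,t)[:,:2]*1000).astype(np.float32);rc=cv2.minAreaRect(W);ci=cv2.minEnclosingCircle(W)
    print(n,np.round(rc[0],1),np.round(rc[1],1),round(rc[2],1),np.round(ci[0],1),round(ci[1],1))
i=cv2.imread("pics/w1.png")[160:270,280:380];cv2.imwrite("pics/w1z.png",cv2.resize(i,None,fx=5,fy=5,interpolation=2))
E
```

```text
bench 0.0019238521710087202
small 300 med [0.6172 0.0391 0.1277] rect [618.2  39.2] [20.  18.4] 3.5 circ [619.6  39.5] 11.5
obl 406 med [0.6106 0.0263 0.0897] rect [617.3  36.4] [42.1 26.9] 82.2 circ [617.8  36.1] 24.5
sq 405 med [0.5976 0.0351 0.0497] rect [617.2  35.6] [49.3 50. ] 81.9 circ [617.5  35.8] 34.4
wide 2408 med [ 0.4357 -0.0302  0.0498] rect [436.3 -30.3] [54.5 54.9] 82.6 circ [436.  -31.1] 28.3
wide_tray [ 421.9 -250.2] [91.2 86.5] 78.2 [ 422. -250.] 46.2
sq_tray [ 614.  -293.2] [83.3 88.4] 2.0 [ 614.7 -292.9] 59.3
obl_tray [419.1 272.9] [73.8 61.6] 22.2 [419.5 273.2] 47.1
small_tray [634.6 267.3] [53.4 50. ] 52.0 [634.4 267.4] 27.2
```

View pics/w1z.png

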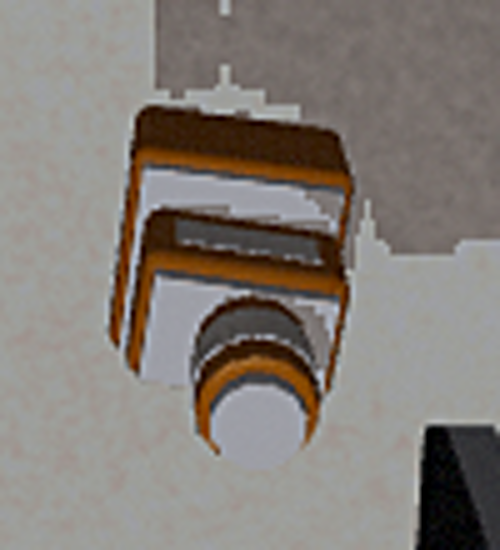

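```bash
python3 - <<'E'
from h import *
plan((.6178,.0387,.330),90)
E
```

```text
t 3.65 pos [0.5589 0.0318 0.4198] yaw 90.06 tool z [-5.e-04  5.e-04 -1.e+00] w 0.0501 F [-0.8  0.2 -0.5] j7 1.54
rotvec deg [ 0.03 -0.03  0.06]
shift after rotation (units) [-1.964  0.229  2.992]
```

```bash
python3 look.py 2; python3 fit.py w2.npz small,.615,.035,.025,.126 obl,.61,.03,.045,.088 sq,.61,.03,.05,.048 wide,.436,-.03,.05,.048
```

```text
[0.5589 0.0318 0.4198]
bench 0.0019120766141519261
small 301 med [0.6168 0.0391 0.1276] rect [617.7  39.5] [19.3 18.7] 0.2 circ [619.1  38.8] 11.2
obl 417 med [0.6105 0.0266 0.0896] rect [617.6  37.2] [43.4 26.8] 80.1 circ [618.5  37.1] 25.0
sq 415 med [0.5978 0.0357 0.0497] rect [616.8  35.6] [49.4 49. ] 81.7 circ [616.9  35.5] 34.1
wide 2415 med [ 0.436  -0.0303  0.0498] rect [436.5 -30.5] [54.7 55.4] 60.5 circ [436.6 -32.2] 29.4
```

Call:
{"name": "arm_command", "arguments": {"series": [[0,0,0,-0.65,0.08,0.5,50],[0,0,0,-0.65,0.08,0.5,50],[0,0,0,-0.64,0.08,0.5,50],[0,0,0,0,0,0.5,50],[0,0,0,0,0,0.5,50],[0,0,0,0,0,0.5,50],[0,0,0,0,0,0,50],[0,0,0,0,0,0,50]]}}

```text
time: 4.5
tool_pos: [0.617, 0.038, 0.3301]
tcp_rot: [0.0, 1.0, 0.0, -0.0]
force: [0.7, -0.3, 0.9]
gripper_width: 0.0501
```

```bash
python3 look.py 3 small_round_jar; python3 - <<'E'
from h import *
plan((.6173,.039,.271),90)
E
```

```text
[0.617  0.038  0.3301]
small_round_jar 0.73 [318. 223.  32.  50.]
t 4.6 pos [0.6173 0.0378 0.3311] yaw 89.97 tool z [ 1.6e-03  3.0e-04 -1.0e+00] w 0.0502 F [-0.   0.7 -0.1] j7 1.58
rotvec deg [ 0.02  0.09 -0.03]
shift after rotation (units) [1.000e-03 4.000e-02 2.003e+00]
```

View pics/w3.png

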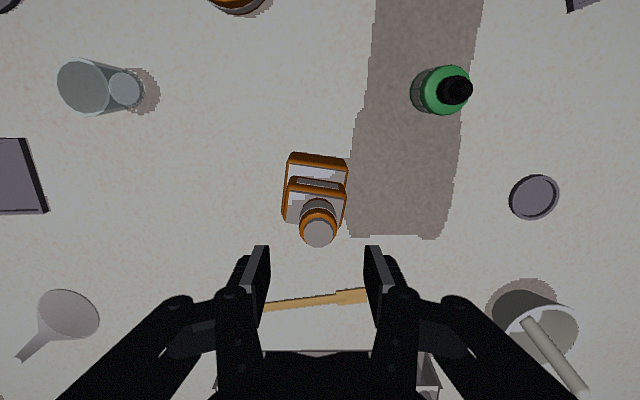

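Call:
{"name": "arm_command", "arguments": {"series": [[0,0,0,0,0.02,0.5,50],[0,0,0,0,0,0.5,50],[0,0,0,0,0,0.5,50],[0,0,0,0,0,0.3,50],[0,0,0,0,0,0.2,50],[0,0,0,0,0,0,50],[0,0,0,0,0,0,50]]}}

```text
time: 5.3
tool_pos: [0.6174, 0.0384, 0.2702]
tcp_rot: [0.0, 1.0, -0.0, 0.0]
force: [-0.2, -0.1, 0.1]
gripper_width: 0.0497
```

```bash
python3 look.py 4;python3 - <<'E'
from h import *
plan((.6173,.039,.271),90)
E
```

```text
[0.6174 0.0384 0.2702]
t 5.35 pos [0.6175 0.0384 0.2705] yaw 89.97 tool z [ 9.e-04  0.e+00 -1.e+00] w 0.0499 F [-0.1 -0.8  1.3] j7 1.6
rotvec deg [ 0.    0.05 -0.03]
shift after rotation (units) [ 0.006  0.02  -0.015]
```

View pics/w4.png

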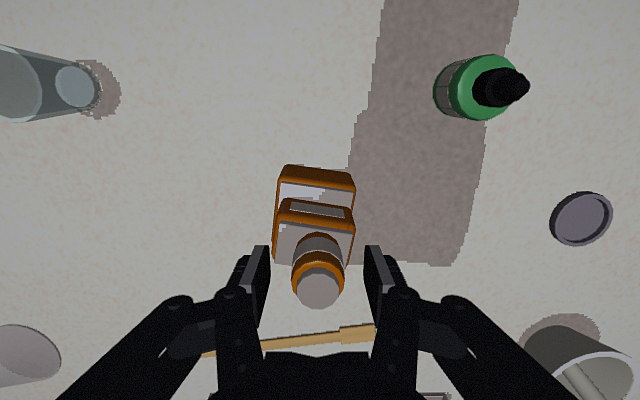

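The jar sits centred between the pads (column 319). Closing.

Call:
{"name": "arm_command", "arguments": {"series": [[0,0,0,0,0,0,36],[0,0,0,0,0,0,30],[0,0,0,0,0,0,27],[0,0,0,0,0,0,24],[0,0,0,0,0,0,20],[0,0,0,0,0,0,15],[0,0,0,0,0,0,15]]}}

```text
time: 6.05
tool_pos: [0.6174, 0.0384, 0.2705]
tcp_rot: [0.0, 1.0, 0.0, 0.0]
force: [-0.7, -0.3, 5.1]
gripper_width: 0.0239
```

Call:
{"name": "arm_command", "arguments": {"series": [[0,0,0,0,0,-0.05,15],[0,0,0,0,0,-0.1,15],[0,0,0,0,0,-0.3,15],[0,0,0,0,0,-0.5,15],[0,0,0,0,0,-0.6,15],[0,0,0,0,0,-0.5,15],[0,0,0,0,0,0,15]]}}

```text
time: 6.75
tool_pos: [0.618, 0.0383, 0.335]
tcp_rot: [0.0, 1.0, 0.0, 0.003]
force: [-0.1, -0.1, 0.4]
gripper_width: 0.0239
```

```bash
python3 look.py 5;python3 - <<'E'
from h import *
plan((.6345,.2665,.340),90)
E
```

```text
[0.618  0.0383 0.335 ]
t 6.8 pos [0.6176 0.0383 0.3332] yaw 89.97 tool z [ 3.e-03  5.e-04 -1.e+00] w 0.024 F [0.3 0.7 0.3] j7 1.58
rotvec deg [ 0.03  0.17 -0.03]
shift after rotation (units) [-0.564  7.606 -0.226]
```

View pics/w5.png

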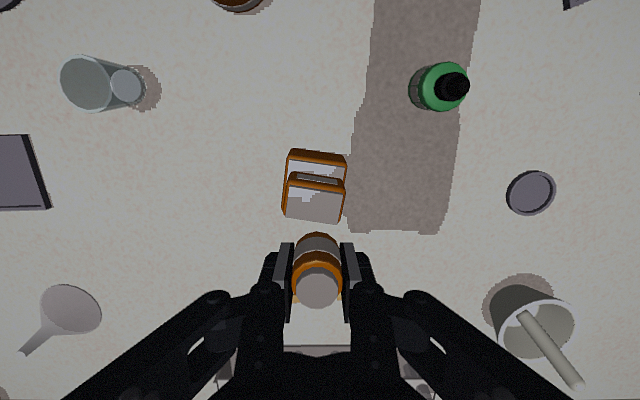

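Call:
{"name": "arm_command", "arguments": {"series": [[0,0,0,-0.07,0.6,0,15],[0,0,0,-0.07,0.9,0,15],[0,0,0,-0.07,0.95,0,15],[0,0,0,-0.07,0.95,0,15],[0,0,0,-0.07,0.95,0,15],[0,0,0,-0.07,0.95,0,15],[0,0,0,-0.07,0.9,0,15],[0,0,0,-0.07,0.8,0,15]]}}

```text
time: 7.6
tool_pos: [0.6332, 0.2518, 0.3298]
tcp_rot: [-0.001, 1.0, 0.0, -0.001]
force: [0.0, -0.1, -0.4]
gripper_width: 0.0242
```

Call:
{"name": "arm_command", "arguments": {"series": [[0,0,0,0,0.6,0.5,15],[0,0,0,0,0,0.8,15],[0,0,0,0,0,0.8,15],[0,0,0,0,0,0.4,15],[0,0,0,0,0,0,15],[0,0,0,0,0,0,15]]}}

```text
time: 8.2
tool_pos: [0.6342, 0.2665, 0.2565]
tcp_rot: [0.0, 1.0, -0.0, -0.0]
force: [0.9, 0.2, 0.1]
gripper_width: 0.0242
```

```bash
python3 look.py 6;python3 - <<'E'
from h import *
plan((.6345,.2665,.186),90)
E
```

```text
[0.6342 0.2665 0.2565]
t 8.25 pos [0.6345 0.2665 0.2575] yaw 89.96 tool z [ 1.3e-03  6.0e-04 -1.0e+00] w 0.0239 F [-0.3 -0.7  0.1] j7 1.25
rotvec deg [ 0.03  0.08 -0.04]
shift after rotation (units) [-0.000e+00  1.000e-03  2.383e+00]
```

View pics/w6.png

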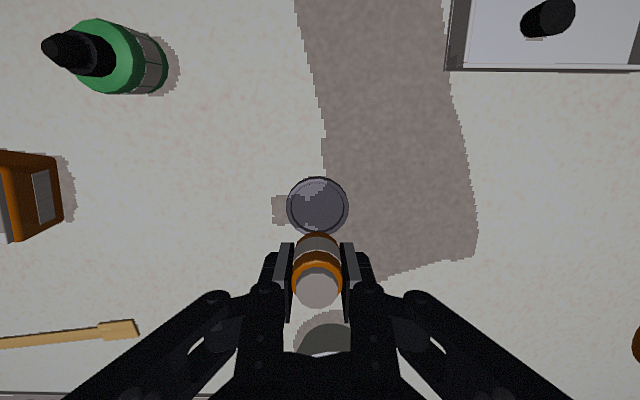

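```bash
python3 - <<'E'
from h import *
d=dict(np.load("w6.npz"));R,t=d["Rw"],d["tw"]
# edge columns/rows: outer rim left 286, right 349, top 176, at row 206 ; check
print(toz(d,[[286.5,206],[349,206],[318,176.5],[318,234]],.008,R,t).round(4))
E
```

```text
[[0.6337 0.2433 0.008 ]
 [0.6337 0.2924 0.008 ]
 [0.6098 0.268  0.008 ]
 [0.658  0.2681 0.008 ]]
```

Call:
{"name": "arm_command", "arguments": {"series": [[0,0,0,0.01,0.03,0.5,15],[0,0,0,0,0,0.6,15],[0,0,0,0,0,0.5,15],[0,0,0,0,0,0.3,15],[0,0,0,0,0,0.15,15],[0,0,0,0,0,0.1,15],[0,0,0,0,0,0.05,15],[0,0,0,0,0,0.05,15]]}}

```text
time: 9.05
tool_pos: [0.6341, 0.2674, 0.1895]
tcp_rot: [0.0, 1.0, 0.0, 0.0]
force: [-0.0, -0.0, -0.5]
gripper_width: 0.0242
```

Call:
{"name": "arm_command", "arguments": {"series": [[0,0,0,0,0,0.03,15],[0,0,0,0,0,0.03,15],[0,0,0,0,0,0,15],[0,0,0,0,0,0,15]]}}

```text
time: 9.45
tool_pos: [0.6338, 0.2673, 0.1873]
tcp_rot: [0.0, 1.0, 0.0, 0.0]
force: [0.7, 0.0, 0.3]
gripper_width: 0.0241
```

Call:
{"name": "arm_command", "arguments": {"series": [[0,0,0,0,0,0.03,15],[0,0,0,0,0,0,15],[0,0,0,0,0,0,15]]}}

```text
time: 9.75
tool_pos: [0.6338, 0.2673, 0.1862]
tcp_rot: [0.0, 1.0, -0.0, -0.0]
force: [0.1, 0.3, -0.5]
gripper_width: 0.0243
```

Call:
{"name": "arm_command", "arguments": {"series": [[0,0,0,0,0,0.03,15],[0,0,0,0,0,0,15],[0,0,0,0,0,0,15]]}}

```text
time: 10.05
tool_pos: [0.6339, 0.2673, 0.1856]
tcp_rot: [0.0, 1.0, 0.0, 0.0]
force: [-0.7, -0.2, 3.1]
gripper_width: 0.024
```

Call:
{"name": "arm_command", "arguments": {"series": [[0,0,0,0,0,0,25],[0,0,0,0,0,0,27],[0,0,0,0,0,0,30],[0,0,0,0,0,0,36],[0,0,0,0,0,0,42],[0,0,0,0,0,0,48],[0,0,0,0,0,-0.3,50],[0,0,0,0,0,-0.6,50]]}}

```text
time: 10.85
tool_pos: [0.6332, 0.2671, 0.2115]
tcp_rot: [0.0, 1.0, -0.001, -0.001]
force: [-0.6, 0.4, -0.3]
gripper_width: 0.0499
```

Call:
{"name": "arm_command", "arguments": {"series": [[0,0,0,0,0,-0.9,50],[0,0,0,0,0,-0.9,50],[0,0,0,0,0,-0.9,50],[0,0,0,0,0,-0.9,50],[0,0,0,0,0,-0.5,50],[0,0,0,0,0,0,50]]}}

```text
time: 11.45
tool_pos: [0.6344, 0.2673, 0.3386]
tcp_rot: [0.0, 1.0, 0.001, 0.002]
force: [0.5, 0.7, 0.4]
gripper_width: 0.05
```

```bash
python3 look.py 7;python3 - <<'E'
from h import *
plan((.6173,.037,.330),-7.8)
E
python3 fit.py w7.npz small,.634,.267,.03,.041
```

```text
[0.6344 0.2673 0.3386]
t 11.5 pos [0.634  0.2673 0.3362] yaw 89.97 tool z [ 1.7e-03  9.0e-04 -1.0e+00] w 0.05 F [-0.  -0.1 -1.3] j7 1.24
rotvec deg [-3.000e-02  1.100e-01 -8.223e+01]
shift after rotation (units) [ 7.681 -0.491  0.208]
bench 0.001886884377190692
small 332 med [0.6339 0.2679 0.0427] rect [634.3 267.9] [18.4 18.8] 0.8 circ [634.4 267.7] 9.8
```

View pics/w7.png

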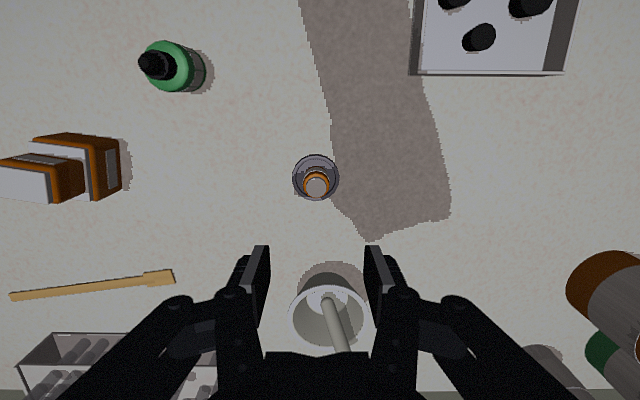

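```bash
python3 - <<'E'
from h import *
plan((.6175,.037,.330),81.5)
E
```

```text
t 11.5 pos [0.634  0.2673 0.3362] yaw 89.97 tool z [ 1.7e-03  9.0e-04 -1.0e+00] w 0.05 F [-0.  -0.1 -1.3] j7 1.24
rotvec deg [0.06 0.09 8.47]
shift after rotation (units) [-0.591 -7.674  0.208]
```

Call:
{"name": "arm_command", "arguments": {"series": [[0,0,8.47,0,0,0,60],[0,0,0,-0.07,-0.9,0,68],[0,0,0,-0.07,-0.95,0,68],[0,0,0,-0.07,-0.97,0,68],[0,0,0,-0.07,-0.97,0,68],[0,0,0,-0.07,-0.97,0,68],[0,0,0,-0.07,-0.97,0,68],[0,0,0,-0.07,-0.97,0,68]]}}

```text
time: 12.3
tool_pos: [0.6179, 0.0653, 0.3331]
tcp_rot: [0.074, 0.997, -0.0, -0.002]
force: [0.5, -0.4, -0.4]
gripper_width: 0.0674
```

Call:
{"name": "arm_command", "arguments": {"series": [[0,0,0,-0.1,-0.97,0,68],[0,0,0,0,0,0,68],[0,0,0,0,0,0,68],[0,0,0,0,0,0,68]]}}

```text
time: 12.7
tool_pos: [0.6171, 0.0385, 0.3341]
tcp_rot: [0.073, 0.997, 0.0, -0.001]
force: [0.5, 0.6, 0.4]
gripper_width: 0.0681
```

```bash
python3 look.py 8;python3 - <<'E'
from h import *
plan((.6173,.037,.230),81.5)
E
python3 fit.py w8.npz  obl,.61,.03,.045,.088 sq,.61,.03,.05,.048
```

```text
[0.6171 0.0385 0.3341]
t 12.75 pos [0.6172 0.0388 0.3343] yaw 81.63 tool z [-1.7e-03  4.0e-04 -1.0e+00] w 0.068 F [-0.4  0.4  0.3] j7 1.44
rotvec deg [ 0.01 -0.1   0.13]
shift after rotation (units) [-0.014 -0.058  3.477]
bench 0.0018336694373603396
obl 1746 med [0.6164 0.0367 0.0897] rect [617.6  36.5] [41.5 26.7] 80.2 circ [617.5  36.4] 24.0
sq 682 med [0.5974 0.0394 0.0497] rect [599.6  38.1] [49.9 14.4] 83.2 circ [600.6  38. ] 25.5
```

View pics/w8.png

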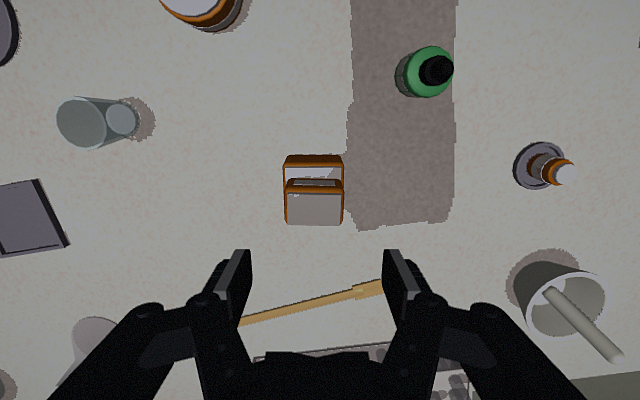

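Call:
{"name": "arm_command", "arguments": {"series": [[0,0,0,-0.01,-0.07,0.6,68],[0,0,0,0,0,0.8,68],[0,0,0,0,0,0.8,68],[0,0,0,0,0,0.7,68],[0,0,0,0,0,0.4,68],[0,0,0,0,0,0.17,68],[0,0,0,0,0,0,68],[0,0,0,0,0,0,68]]}}

```text
time: 13.55
tool_pos: [0.6178, 0.0352, 0.2323]
tcp_rot: [0.074, 0.997, 0.0, 0.001]
force: [-0.3, -0.6, 0.3]
gripper_width: 0.0675
```

```bash
python3 look.py 9;python3 - <<'E'
from h import *
plan((.6173,.037,.230),81.5)
E
```

```text
[0.6178 0.0352 0.2323]
t 13.6 pos [0.6178 0.0351 0.2325] yaw 81.51 tool z [ 1.8e-03  2.0e-04 -1.0e+00] w 0.068 F [ 0.9 -0.4 -0. ] j7 1.48
rotvec deg [0.03 0.1  0.01]
shift after rotation (units) [0.026 0.06  0.082]
```

View pics/w9.png

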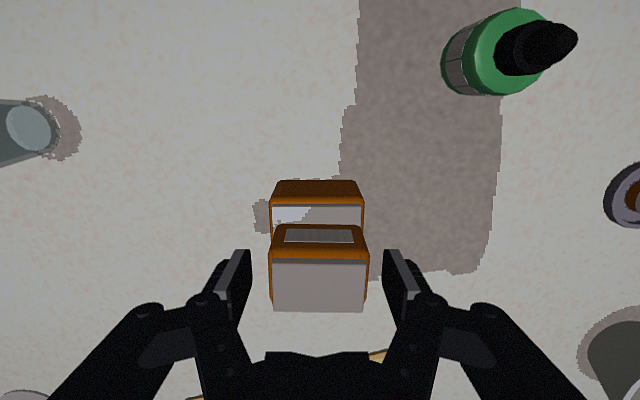

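Call:
{"name": "arm_command", "arguments": {"series": [[0,0,0,0.01,0.05,0.07,64],[0,0,0,0,0,0,58],[0,0,0,0,0,0,53],[0,0,0,0,0,0,49],[0,0,0,0,0,0,45],[0,0,0,0,0,0,40],[0,0,0,0,0,0,37],[0,0,0,0,0,0,37]]}}

```text
time: 14.4
tool_pos: [0.6175, 0.0364, 0.2297]
tcp_rot: [0.074, 0.997, 0.0, 0.0]
force: [-0.5, -0.2, 4.8]
gripper_width: 0.0473
```

Call:
{"name": "arm_command", "arguments": {"series": [[0,0,0,0,0,-0.05,37],[0,0,0,0,0,-0.1,37],[0,0,0,0,0,-0.3,37],[0,0,0,0,0,-0.6,37],[0,0,0,0,0,-0.9,37],[0,0,0,0,0,-0.9,37],[0,0,0,0,0,-0.6,37],[0,0,0,0,0,0,37]]}}

```text
time: 15.2
tool_pos: [0.618, 0.0363, 0.3364]
tcp_rot: [0.074, 0.997, 0.001, 0.003]
force: [-0.2, 0.4, -1.3]
gripper_width: 0.047
```

```bash
python3 look.py 10;python3 - <<'E'
from h import *
plan((.4196,.2715,.335),22.5)
E
```

```text
[0.618  0.0363 0.3364]
t 15.25 pos [0.6175 0.0365 0.3343] yaw 81.5 tool z [ 2.8e-03  5.0e-04 -1.0e+00] w 0.0471 F [ 0.2  0.8 -1.1] j7 1.45
rotvec deg [ 0.13  0.11 59.  ]
shift after rotation (units) [ 9.763 -3.097 -0.023]
```

View pics/w10.png

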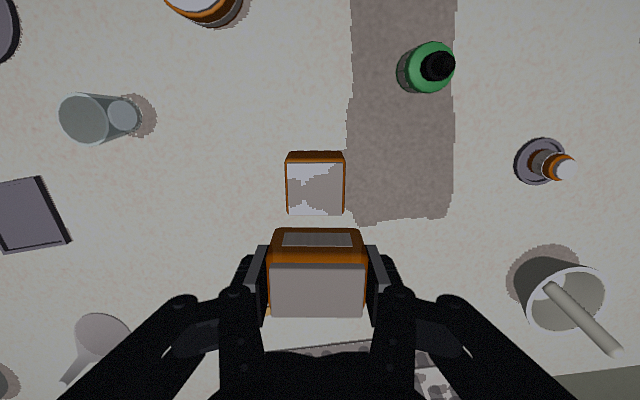

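Call:
{"name": "arm_command", "arguments": {"series": [[0,0,7.4,0,0,0,37],[0,0,7.4,0,0,0,37],[0,0,7.4,0,0,0,37],[0,0,7.4,0,0,0,37],[0,0,7.4,0,0,0,37],[0,0,7.4,0,0,0,37],[0,0,7.3,0,0,0,37],[0,0,7.3,0,0,0,37]]}}

```text
time: 16.05
tool_pos: [0.6168, 0.0367, 0.3311]
tcp_rot: [0.558, 0.83, -0.001, -0.001]
force: [0.0, 0.8, 0.0]
gripper_width: 0.0469
```

Call:
{"name": "arm_command", "arguments": {"series": [[0,0,0,0.7,-0.22,0,37],[0,0,0,0.95,-0.3,0,37],[0,0,0,0.97,-0.31,0,37],[0,0,0,0.97,-0.31,0,37],[0,0,0,0.97,-0.31,0,37],[0,0,0,0.97,-0.31,0,37],[0,0,0,0.97,-0.31,0,37],[0,0,0,0.97,-0.31,0,37]]}}

```text
time: 16.85
tool_pos: [0.4641, 0.217, 0.3315]
tcp_rot: [0.555, 0.832, -0.001, -0.0]
force: [0.2, 0.6, 0.1]
gripper_width: 0.0472
```

Call:
{"name": "arm_command", "arguments": {"series": [[0,0,0,0.97,-0.31,0,37],[0,0,0,0.9,-0.3,0,37],[0,0,0,0.5,-0.15,0.2,37],[0,0,0,0,0,0.7,37],[0,0,0,0,0,0.7,37],[0,0,0,0,0,0.5,37],[0,0,0,0,0,0,37],[0,0,0,0,0,0,37]]}}

```text
time: 17.65
tool_pos: [0.417, 0.273, 0.2693]
tcp_rot: [0.556, 0.831, -0.001, -0.0]
force: [-0.7, -0.4, 0.2]
gripper_width: 0.0467
```

```bash
python3 look.py 11;python3 - <<'E'
from h import *
plan((.4196,.2715,.1847),22.5)
E
```

```text
[0.417  0.273  0.2693]
t 17.7 pos [0.4173 0.2732 0.2699] yaw 22.5 tool z [-0.e+00 -2.e-04 -1.e+00] w 0.047 F [ 0.2  1.  -0.1] j7 -0.13
rotvec deg [-0.01  0.01 -0.  ]
shift after rotation (units) [-0.081  0.049  2.841]
```

View pics/w11.png

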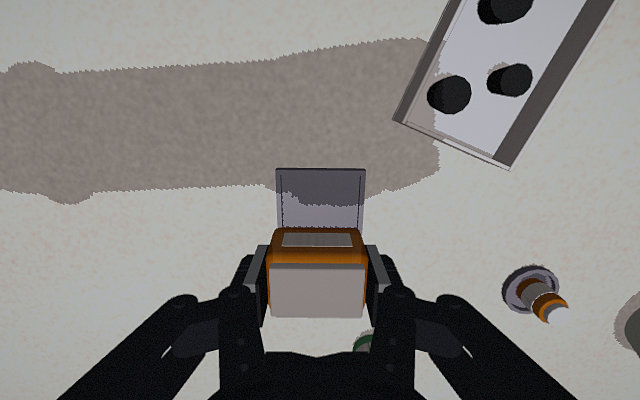

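```bash
python3 - <<'E'
from h import *
d=dict(np.load("w11.npz"));R,t=d["Rw"],d["tw"]
P=toz(d,[[276,168],[366,168]],.008,R,t);print(P.round(4))
v=P[1]-P[0];print(np.linalg.norm(v),np.degrees(np.arctan2(v[1],v[0])))
a=np.radians(22.5);x=np.array([np.cos(a),np.sin(a)]);y=np.array([np.sin(a),-np.cos(a)])
for s in(1,-1):print((P.mean(0)[:2]+s*.028*y))
E
```

```text
[[0.3763 0.2864 0.008 ]
 [0.4425 0.314  0.008 ]]
0.07170102753365405 22.632326020379157
[0.4200916  0.27428562]
[0.39866132 0.32602288]
```

Call:
{"name": "arm_command", "arguments": {"series": [[0,0,0,-0.04,0.07,0.5,37],[0,0,0,0,0,0.8,37],[0,0,0,0,0,0.7,37],[0,0,0,0,0,0.4,37],[0,0,0,0,0,0.2,37],[0,0,0,0,0,0.1,37],[0,0,0,0,0,0.05,37],[0,0,0,0,0,0,37]]}}

```text
time: 18.5
tool_pos: [0.4199, 0.2731, 0.1878]
tcp_rot: [0.556, 0.831, 0.0, 0.0]
force: [-0.4, 0.6, -0.3]
gripper_width: 0.0466
```

Call:
{"name": "arm_command", "arguments": {"series": [[0,0,0,0,0,0,37],[0,0,0,0,0,0.03,37],[0,0,0,0,0,0,37],[0,0,0,0,0,0,37]]}}

```text
time: 18.9
tool_pos: [0.4196, 0.2729, 0.1864]
tcp_rot: [0.556, 0.831, 0.0, -0.0]
force: [-0.2, 0.5, -0.3]
gripper_width: 0.0471
```

Call:
{"name": "arm_command", "arguments": {"series": [[0,0,0,0,0,0.03,37],[0,0,0,0,0,0,37],[0,0,0,0,0,0,37]]}}

```text
time: 19.2
tool_pos: [0.4196, 0.2729, 0.1853]
tcp_rot: [0.556, 0.831, -0.0, -0.0]
force: [0.0, 0.3, -0.9]
gripper_width: 0.0473
```

Call:
{"name": "arm_command", "arguments": {"series": [[0,0,0,0,0,0.03,37],[0,0,0,0,0,0,37],[0,0,0,0,0,0,37]]}}

```text
time: 19.5
tool_pos: [0.4197, 0.2729, 0.1846]
tcp_rot: [0.556, 0.831, 0.0, -0.0]
force: [-0.9, -0.6, 2.7]
gripper_width: 0.0469
```

Contact; release.

Call:
{"name": "arm_command", "arguments": {"series": [[0,0,0,0,0,0,48],[0,0,0,0,0,0,50],[0,0,0,0,0,0,53],[0,0,0,0,0,0,58],[0,0,0,0,0,0,64],[0,0,0,0,0,0,68],[0,0,0,0,0,-0.3,68],[0,0,0,0,0,-0.6,68]]}}

```text
time: 20.3
tool_pos: [0.4191, 0.2726, 0.2112]
tcp_rot: [0.556, 0.831, -0.001, -0.0]
force: [0.6, -0.0, 0.4]
gripper_width: 0.068
```

Call:
{"name": "arm_command", "arguments": {"series": [[0,0,0,0,0,-0.9,70],[0,0,0,0,0,-0.9,75],[0,0,0,0,0,-0.9,76],[0,0,0,0,0,-0.9,76],[0,0,0,0,0,-0.5,76],[0,0,0,0,0,0,76]]}}

```text
time: 20.9
tool_pos: [0.4203, 0.273, 0.3374]
tcp_rot: [0.556, 0.831, 0.002, 0.0]
force: [0.1, 0.4, -0.1]
gripper_width: 0.076
```

```bash
python3 look.py 12;python3 - <<'E'
from h import *
plan((.6172,.0357,.335),81.8)
E
python3 fit.py w12.npz obl,.42,.273,.045,.043
```

```text
[0.4203 0.273  0.3374]
t 20.95 pos [0.4199 0.2729 0.3357] yaw 22.49 tool z [ 0.0017  0.002  -1.    ] w 0.0765 F [0.2 0.9 0.2] j7 -0.16
rotvec deg [ 1.600e-01  1.000e-02 -5.931e+01]
shift after rotation (units) [-7.638 -6.888  0.024]
bench 0.0018442040134473985
obl 1253 med [0.4192 0.2736 0.0447] rect [419.5 273. ] [41.4 26.3] 22.6 circ [419.7 273.1] 24.1
```

View pics/w12.png

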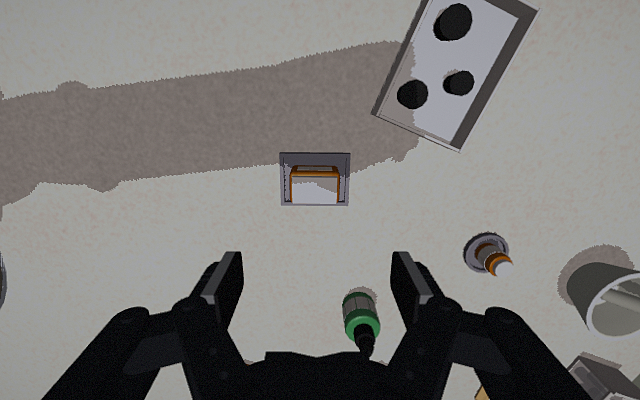

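Call:
{"name": "arm_command", "arguments": {"series": [[0,0,-7.4,0,0,0,78],[0,0,-7.4,0,0,0,78],[0,0,-7.4,0,0,0,78],[0,0,-7.4,0,0,0,78],[0,0,-7.4,0,0,0,78],[0,0,-7.4,0,0,0,78],[0,0,-7.4,0,0,0,78],[0,0,-7.5,0,0,0,78]]}}

```text
time: 21.75
tool_pos: [0.4192, 0.2726, 0.3332]
tcp_rot: [0.069, 0.998, -0.001, -0.001]
force: [0.2, 0.9, -0.2]
gripper_width: 0.0782
```

Call:
{"name": "arm_command", "arguments": {"series": [[0,0,0,-0.95,-0.86,0,78],[0,0,0,-0.95,-0.86,0,78],[0,0,0,-0.95,-0.86,0,78],[0,0,0,-0.95,-0.86,0,78],[0,0,0,-0.95,-0.86,0,78],[0,0,0,-0.95,-0.86,0,78],[0,0,0,-0.95,-0.86,0,78],[0,0,0,-0.95,-0.86,0,78]]}}

```text
time: 22.55
tool_pos: [0.6163, 0.0349, 0.333]
tcp_rot: [0.071, 0.997, -0.0, -0.001]
force: [0.3, 0.1, 0.2]
gripper_width: 0.078
```

Call:
{"name": "arm_command", "arguments": {"series": [[0,0,0,0,0,0.4,78],[0,0,0,0,0,0.6,78],[0,0,0,0,0,0.4,78],[0,0,0,0,0,0,78],[0,0,0,0,0,0,78]]}}

```text
time: 23.05
tool_pos: [0.6156, 0.0366, 0.2922]
tcp_rot: [0.071, 0.997, -0.0, -0.001]
force: [-0.2, 0.2, -0.8]
gripper_width: 0.0779
```

```bash
python3 look.py 13;python3 - <<'E'
from h import *
plan((.6172,.0357,.186),81.8)
E
python3 fit.py w13.npz sq,.617,.036,.05,.048
```

```text
[0.6156 0.0366 0.2922]
t 23.1 pos [0.6159 0.0365 0.2929] yaw 81.84 tool z [ 3.e-04  1.e-04 -1.e+00] w 0.0782 F [-0.9 -0.1  0.4] j7 1.52
rotvec deg [0.01 0.02 0.04]
shift after rotation (units) [-0.048 -0.021  3.564]
bench 0.0018271466040742758
sq 3981 med [0.6156 0.0359 0.0498] rect [617.6  35.7] [49.8 50.5] 82.1 circ [617.6  35.5] 34.7
```

View pics/w13.png

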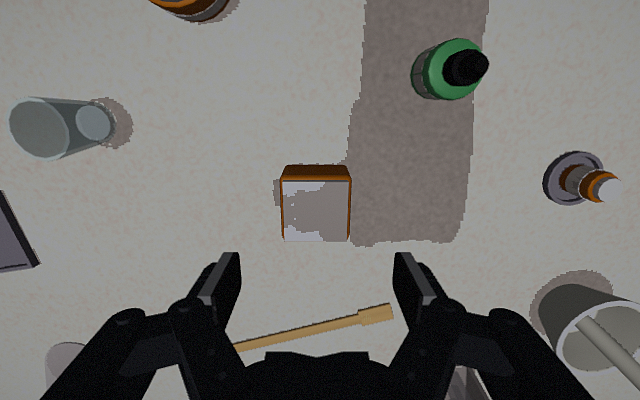

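Call:
{"name": "arm_command", "arguments": {"series": [[0,0,0,-0.06,-0.02,0.6,78],[0,0,0,0,0,0.8,78],[0,0,0,0,0,0.8,78],[0,0,0,0,0,0.7,78],[0,0,0,0,0,0.4,78],[0,0,0,0,0,0.25,78],[0,0,0,0,0,0.07,78],[0,0,0,0,0,0,78]]}}

```text
time: 23.9
tool_pos: [0.6179, 0.0353, 0.1846]
tcp_rot: [0.071, 0.997, 0.0, 0.0]
force: [0.1, 1.0, 1.4]
gripper_width: 0.0778
```

```bash
python3 look.py 14;python3 - <<'E'
from h import *
plan((.6176,.0357,.184),81.8)
E
```

```text
[0.6179 0.0353 0.1846]
t 23.95 pos [0.618  0.0352 0.1848] yaw 81.8 tool z [ 1.4e-03  2.0e-04 -1.0e+00] w 0.0783 F [0.4 0.4 0. ] j7 1.57
rotvec deg [0.02 0.08 0.  ]
shift after rotation (units) [0.015 0.014 0.028]
```

View pics/w14.png

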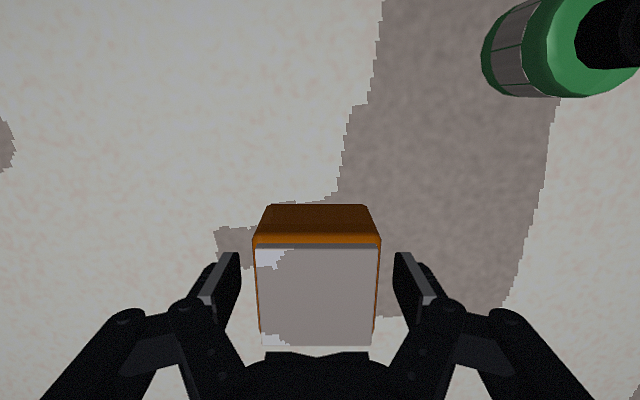

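Call:
{"name": "arm_command", "arguments": {"series": [[0,0,0,0,0.01,0.01,72],[0,0,0,0,0,0,66],[0,0,0,0,0,0,61],[0,0,0,0,0,0,57],[0,0,0,0,0,0,53],[0,0,0,0,0,0,46],[0,0,0,0,0,0,44],[0,0,0,0,0,0,44]]}}

```text
time: 24.75
tool_pos: [0.6178, 0.0355, 0.184]
tcp_rot: [0.071, 0.997, 0.0, 0.0]
force: [-0.1, 0.4, 5.6]
gripper_width: 0.0553
```

Call:
{"name": "arm_command", "arguments": {"series": [[0,0,0,0,0,-0.05,44],[0,0,0,0,0,-0.1,44],[0,0,0,0,0,-0.4,44],[0,0,0,0,0,-0.8,44],[0,0,0,0,0,-0.9,44],[0,0,0,0,0,-0.9,44],[0,0,0,0,0,-0.8,44],[0,0,0,0,0,-0.7,44]]}}

```text
time: 25.55
tool_pos: [0.6175, 0.0353, 0.3253]
tcp_rot: [0.072, 0.997, 0.0, 0.001]
force: [-0.0, 0.7, -1.6]
gripper_width: 0.0551
```

```bash
python3 look.py 15;python3 - <<'E'
from h import *
plan((.613,-.2935,.335),91.2)
E
```

```text
[0.6175 0.0353 0.3253]
t 25.6 pos [0.6184 0.0351 0.329 ] yaw 81.78 tool z [ 6.e-03  9.e-04 -1.e+00] w 0.0552 F [ 1.5 -1.2  1.2] j7 1.51
rotvec deg [ 0.07  0.34 -9.42]
shift after rotation (units) [  0.41  -10.948  -0.199]
```

View pics/w15.png

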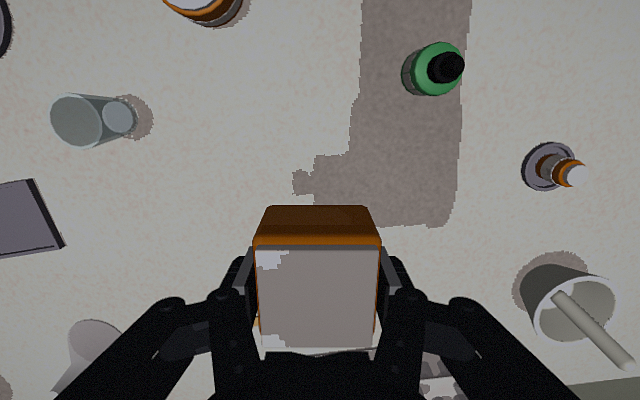

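Call:
{"name": "arm_command", "arguments": {"series": [[0,0,-4.7,0,0,0,44],[0,0,-4.7,0,0,0,44],[0,0,0,0.03,-0.6,0,44],[0,0,0,0.04,-0.9,0,44],[0,0,0,0.04,-0.97,0,44],[0,0,0,0.04,-0.97,0,44],[0,0,0,0.04,-0.97,0,44],[0,0,0,0.04,-0.97,0,44]]}}

```text
time: 26.4
tool_pos: [0.6138, -0.1271, 0.3233]
tcp_rot: [-0.01, 1.0, 0.0, -0.0]
force: [0.3, 0.2, -2.3]
gripper_width: 0.0552
```

Call:
{"name": "arm_command", "arguments": {"series": [[0,0,0,0.04,-0.97,0,44],[0,0,0,0.04,-0.97,0,44],[0,0,0,0.04,-0.97,0,44],[0,0,0,0.04,-0.97,0,44],[0,0,0,0.02,-0.97,0,44],[0,0,0,0,-0.7,0,44],[0,0,0,0,0,0,44],[0,0,0,0,0,0,44]]}}

```text
time: 27.2
tool_pos: [0.6119, -0.2928, 0.3229]
tcp_rot: [-0.01, 1.0, 0.0, -0.0]
force: [-0.1, 0.7, -2.0]
gripper_width: 0.0548
```

Call:
{"name": "arm_command", "arguments": {"series": [[0,0,0,0,0,0.5,44],[0,0,0,0,0,0.7,44],[0,0,0,0,0,0.6,44],[0,0,0,0,0,0,44],[0,0,0,0,0,0,44]]}}

```text
time: 27.7
tool_pos: [0.6125, -0.2913, 0.2686]
tcp_rot: [-0.011, 1.0, 0.0, -0.001]
force: [0.3, -1.0, -1.6]
gripper_width: 0.0553
```

```bash
python3 look.py 16;python3 - <<'E'
from h import *
plan((.613,-.2935,.187),91.2)
E
```

```text
[ 0.6125 -0.2913  0.2686]
t 27.75 pos [ 0.6126 -0.2918  0.2695] yaw 91.27 tool z [ 4.e-04 -0.e+00 -1.e+00] w 0.0553 F [ 0.1 -0.8 -2. ] j7 2.22
rotvec deg [-0.    0.02  0.07]
shift after rotation (units) [-0.012 -0.057  2.751]
```

View pics/w16.png

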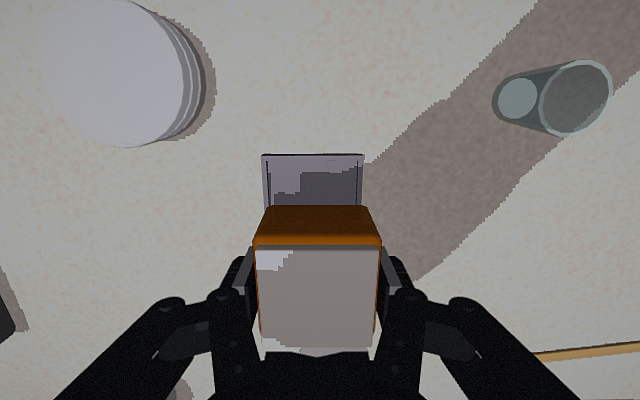

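```bash
python3 - <<'E'
from h import *
d=dict(np.load("w16.npz"));R,t=d["Rw"],d["tw"]
P=toz(d,[[261.5,154],[364,154]],.008,R,t);print(P.round(4))
v=P[1]-P[0];print(np.linalg.norm(v),np.degrees(np.arctan2(v[1],v[0])), P.mean(0)+[.04,0,0])
E
```

```text
[[ 0.5739 -0.3346  0.008 ]
 [ 0.5719 -0.2544  0.008 ]]
0.0802152077823755 91.38559116275276 [ 0.61291341 -0.29450436  0.008     ]
```

Call:
{"name": "arm_command", "arguments": {"series": [[0,0,0,-0.01,-0.06,0.5,44],[0,0,0,0,0,0.8,44],[0,0,0,0,0,0.7,44],[0,0,0,0,0,0.4,44],[0,0,0,0,0,0.15,44],[0,0,0,0,0,0.07,44],[0,0,0,0,0,0,44],[0,0,0,0,0,0,44]]}}

```text
time: 28.55
tool_pos: [0.6129, -0.2946, 0.1916]
tcp_rot: [-0.011, 1.0, -0.0, 0.001]
force: [0.4, -0.3, -2.0]
gripper_width: 0.0553
```

Call:
{"name": "arm_command", "arguments": {"series": [[0,0,0,0,0,0.03,44],[0,0,0,0,0,0,44],[0,0,0,0,0,0,44]]}}

```text
time: 28.85
tool_pos: [0.6126, -0.2943, 0.1899]
tcp_rot: [-0.011, 1.0, -0.0, 0.0]
force: [-0.4, 1.1, -3.1]
gripper_width: 0.0551
```

Call:
{"name": "arm_command", "arguments": {"series": [[0,0,0,0,0,0.03,44],[0,0,0,0,0,0.02,44],[0,0,0,0,0,0,44],[0,0,0,0,0,0,44]]}}

```text
time: 29.25
tool_pos: [0.6125, -0.2943, 0.188]
tcp_rot: [-0.01, 1.0, 0.0, -0.0]
force: [0.7, -1.0, -2.2]
gripper_width: 0.0551
```

Call:
{"name": "arm_command", "arguments": {"series": [[0,0,0,0,0,0.03,44],[0,0,0,0,0,0,44],[0,0,0,0,0,0,44]]}}

```text
time: 29.55
tool_pos: [0.6125, -0.2944, 0.1871]
tcp_rot: [-0.01, 1.0, -0.0, -0.0]
force: [0.2, -0.3, -2.2]
gripper_width: 0.0549
```

Call:
{"name": "arm_command", "arguments": {"series": [[0,0,0,0,0,0.03,44],[0,0,0,0,0,0,44],[0,0,0,0,0,0,44]]}}

```text
time: 29.85
tool_pos: [0.6125, -0.2944, 0.1871]
tcp_rot: [-0.01, 1.0, 0.0, 0.0]
force: [-3.3, 2.4, 5.7]
gripper_width: 0.0548
```

Contact; release.

Call:
{"name": "arm_command", "arguments": {"series": [[0,0,0,0,0,0,56],[0,0,0,0,0,0,58],[0,0,0,0,0,0,62],[0,0,0,0,0,0,68],[0,0,0,0,0,0,74],[0,0,0,0,0,0,78],[0,0,0,0,0,-0.3,78],[0,0,0,0,0,-0.6,78]]}}

```text
time: 30.65
tool_pos: [0.612, -0.294, 0.2128]
tcp_rot: [-0.01, 1.0, 0.0, -0.001]
force: [-0.1, 0.0, -0.2]
gripper_width: 0.0781
```

Call:
{"name": "arm_command", "arguments": {"series": [[0,0,0,0,0,-0.9,80],[0,0,0,0,0,-0.9,82],[0,0,0,0,0,-0.9,83],[0,0,0,0,0,-0.9,83],[0,0,0,0,0,-0.5,83],[0,0,0,0,0,0,83]]}}

```text
time: 31.25
tool_pos: [0.6129, -0.2949, 0.3401]
tcp_rot: [-0.01, 1.0, -0.001, 0.003]
force: [0.3, -0.1, -0.1]
gripper_width: 0.0831
```

```bash
python3 look.py 17;python3 - <<'E'
from h import *
plan((.4364,-.0305,.335),90)
plan((.4364,-.0305,.335),0)
E
python3 fit.py w17.npz sq,.613,-.294,.045,.051
```

```text
[ 0.6129 -0.2949  0.3401]
t 31.3 pos [ 0.6126 -0.2946  0.3377] yaw 91.2 tool z [ 2.3e-03 -9.0e-04 -1.0e+00] w 0.083 F [-0.   0.4 -0.4] j7 2.2
rotvec deg [-0.05  0.13  1.2 ]
shift after rotation (units) [5.872 8.802 0.09 ]
t 31.3 pos [ 0.6126 -0.2946  0.3377] yaw 91.2 tool z [ 2.3e-03 -9.0e-04 -1.0e+00] w 0.083 F [-0.   0.4 -0.4] j7 2.2
rotvec deg [-1.40e-01  6.00e-02 -8.88e+01]
shift after rotation (units) [-8.802  5.872  0.09 ]
bench 0.0018431857184713519
sq 2877 med [ 0.6107 -0.294   0.0528] rect [ 612.3 -293.9] [49.7 49.8] 1.4 circ [ 612.3 -294. ] 34.4
```

View pics/w17.png

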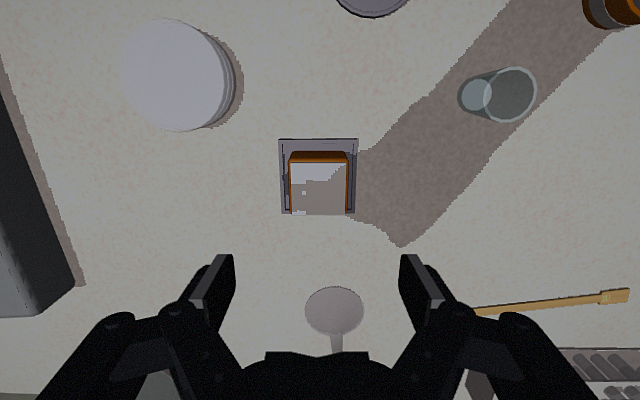

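Call:
{"name": "arm_command", "arguments": {"series": [[0,0,1.2,0,0,0,84],[0,0,0,0.6,0.9,0,84],[0,0,0,0.65,0.98,0,84],[0,0,0,0.65,0.98,0,84],[0,0,0,0.65,0.98,0,84],[0,0,0,0.65,0.98,0,84],[0,0,0,0.65,0.98,0,84],[0,0,0,0.65,0.98,0,84]]}}

```text
time: 32.1
tool_pos: [0.4761, -0.0895, 0.3347]
tcp_rot: [0.0, 1.0, -0.0, -0.001]
force: [-0.6, 0.6, 0.3]
gripper_width: 0.084
```

Call:
{"name": "arm_command", "arguments": {"series": [[0,0,0,0.65,0.98,0,84],[0,0,0,0.65,0.98,0,84],[0,0,0,0,0,0.3,84],[0,0,0,0,0,0.5,84],[0,0,0,0,0,0.5,84],[0,0,0,0,0,0,84],[0,0,0,0,0,0,84],[0,0,0,0,0,0,84]]}}

```text
time: 32.9
tool_pos: [0.4387, -0.0324, 0.2976]
tcp_rot: [0.0, 1.0, -0.0, 0.0]
force: [-0.8, 1.2, -0.7]
gripper_width: 0.0841
```

```bash
python3 look.py 18;python3 - <<'E'
from h import *
plan((.4364,-.0305,.184),90)
E
python3 fit.py w18.npz wide,.436,-.03,.05,.048
```

```text
[ 0.4387 -0.0324  0.2976]
t 32.95 pos [ 0.4388 -0.0323  0.2977] yaw 89.97 tool z [ 5.e-04 -1.e-04 -1.e+00] w 0.0838 F [ 0.1 -0.3  0.2] j7 1.61
rotvec deg [-0.01  0.03 -0.03]
shift after rotation (units) [0.079 0.061 3.79 ]
bench 0.0018569095546269562
wide 3732 med [ 0.4346 -0.0302  0.0498] rect [436.6 -30.7] [54.8 56.5] 76.4 circ [437.5 -29.1] 29.8
```

View pics/w18.png

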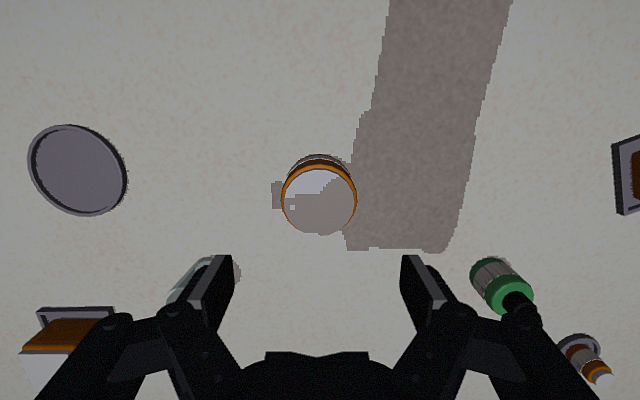

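Call:
{"name": "arm_command", "arguments": {"series": [[0,0,0,0.08,0.06,0.6,84],[0,0,0,0,0,0.8,84],[0,0,0,0,0,0.8,84],[0,0,0,0,0,0.8,84],[0,0,0,0,0,0.5,84],[0,0,0,0,0,0.2,84],[0,0,0,0,0,0.09,84],[0,0,0,0,0,0,84]]}}

```text
time: 33.75
tool_pos: [0.4365, -0.0304, 0.1841]
tcp_rot: [0.0, 1.0, 0.0, 0.0]
force: [-0.2, 0.8, 0.3]
gripper_width: 0.0839
```

```bash
python3 look.py 19;python3 - <<'E'
from h import *
plan((.4365,-.0304,.184),90)
E
```

```text
[ 0.4365 -0.0304  0.1841]
t 33.8 pos [ 0.4366 -0.0304  0.1843] yaw 90.0 tool z [ 1.2e-03  2.0e-04 -1.0e+00] w 0.084 F [ 0.3 -0.1  0.8] j7 1.73
rotvec deg [ 0.01  0.07 -0.  ]
shift after rotation (units) [ 0.002 -0.001  0.011]
```

View pics/w19.png

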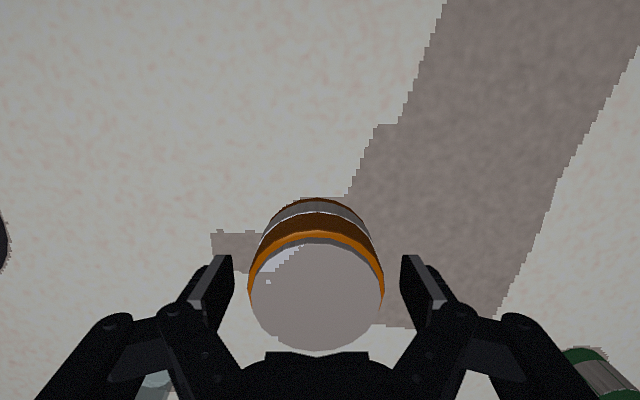

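Call:
{"name": "arm_command", "arguments": {"series": [[0,0,0,0,0,0,78],[0,0,0,0,0,0,72],[0,0,0,0,0,0,67],[0,0,0,0,0,0,63],[0,0,0,0,0,0,59],[0,0,0,0,0,0,52],[0,0,0,0,0,0,50],[0,0,0,0,0,0,50]]}}

```text
time: 34.6
tool_pos: [0.4363, -0.0304, 0.1842]
tcp_rot: [-0.0, 1.0, 0.0, 0.0]
force: [-3.6, -0.2, 10.3]
gripper_width: 0.0605
```

Call:
{"name": "arm_command", "arguments": {"series": [[0,0,0,0,0,-0.05,50],[0,0,0,0,0,-0.1,50],[0,0,0,0,0,-0.4,50],[0,0,0,0,0,-0.8,50],[0,0,0,0,0,-0.9,50],[0,0,0,0,0,-0.8,50],[0,0,0,0,0,-0.4,50],[0,0,0,0,0,0,50]]}}

```text
time: 35.4
tool_pos: [0.4367, -0.0304, 0.2888]
tcp_rot: [-0.0, 1.0, 0.0, 0.002]
force: [0.5, 0.2, -1.4]
gripper_width: 0.0601
```

```bash
python3 look.py 20;python3 - <<'E'
from h import *
plan((.4223,-.2505,.285),90)
E
```

```text
[ 0.4367 -0.0304  0.2888]
t 35.45 pos [ 0.4362 -0.0303  0.2875] yaw 90.02 tool z [ 1.3e-03  6.0e-04 -1.0e+00] w 0.0603 F [ 0.3  0.5 -2.6] j7 1.62
rotvec deg [0.03 0.08 0.02]
shift after rotation (units) [ 0.463 -7.342  0.082]
```

View pics/w20.png

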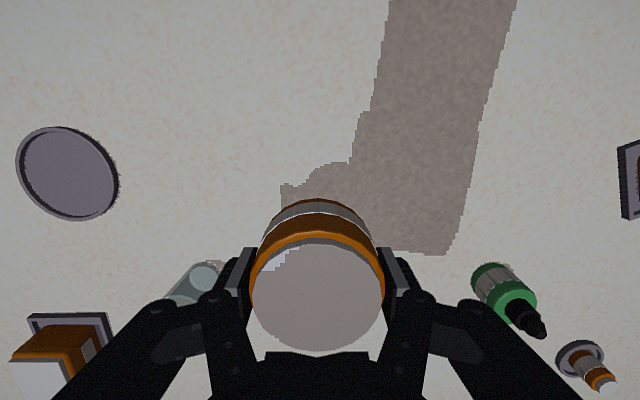

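Call:
{"name": "arm_command", "arguments": {"series": [[0,0,0,0.06,-0.7,0,50],[0,0,0,0.06,-0.9,0,50],[0,0,0,0.06,-0.97,0,50],[0,0,0,0.06,-0.97,0,50],[0,0,0,0.06,-0.97,0,50],[0,0,0,0.06,-0.97,0,50],[0,0,0,0.06,-0.97,0,50],[0,0,0,0.04,-0.89,0,50]]}}

```text
time: 36.25
tool_pos: [0.4215, -0.2516, 0.2855]
tcp_rot: [0.0, 1.0, 0.0, -0.001]
force: [-0.2, 0.4, -1.1]
gripper_width: 0.0606
```

Call:
{"name": "arm_command", "arguments": {"series": [[0,0,0,0,0,0.2,50],[0,0,0,0,0,0.4,50],[0,0,0,0,0,0.2,50],[0,0,0,0,0,0,50],[0,0,0,0,0,0,50]]}}

```text
time: 36.75
tool_pos: [0.4224, -0.2497, 0.2627]
tcp_rot: [-0.001, 1.0, 0.0, -0.0]
force: [0.0, -1.0, -0.4]
gripper_width: 0.0607
```

```bash
python3 look.py 21;python3 - <<'E'
from h import *
plan((.4223,-.2505,.187),90)
E
```

```text
[ 0.4224 -0.2497  0.2627]
t 36.8 pos [ 0.4225 -0.25    0.2631] yaw 90.07 tool z [-2.e-04  1.e-04 -1.e+00] w 0.0605 F [-1.4 -0.9 -1.3] j7 2.23
rotvec deg [ 0.01 -0.01  0.07]
shift after rotation (units) [ 0.008 -0.018  2.536]
```

View pics/w21.png

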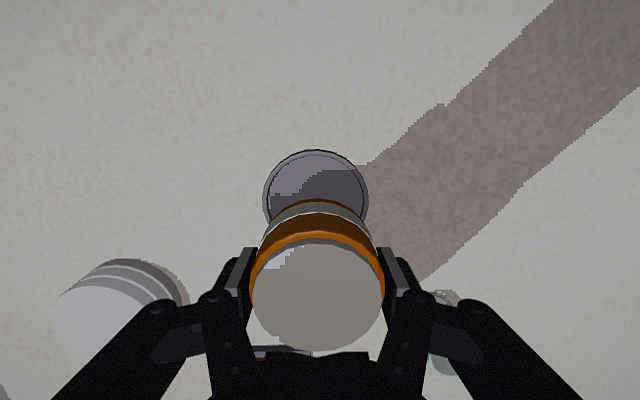

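Call:
{"name": "arm_command", "arguments": {"series": [[0,0,0,0.01,-0.03,0.5,50],[0,0,0,0,0,0.7,50],[0,0,0,0,0,0.6,50],[0,0,0,0,0,0.35,50],[0,0,0,0,0,0.15,50],[0,0,0,0,0,0.08,50],[0,0,0,0,0,0,50],[0,0,0,0,0,0,50]]}}

```text
time: 37.6
tool_pos: [0.4223, -0.2516, 0.1924]
tcp_rot: [-0.0, 1.0, -0.0, 0.001]
force: [0.5, -0.1, -1.7]
gripper_width: 0.0605
```

Call:
{"name": "arm_command", "arguments": {"series": [[0,0,0,0,0,0.03,50],[0,0,0,0,0,0.02,50],[0,0,0,0,0,0,50],[0,0,0,0,0,0,50]]}}

```text
time: 38.0
tool_pos: [0.422, -0.2514, 0.1903]
tcp_rot: [-0.0, 1.0, -0.0, 0.0]
force: [-0.9, 0.3, -1.2]
gripper_width: 0.0606
```

Call:
{"name": "arm_command", "arguments": {"series": [[0,0,0,0,0,0.03,50],[0,0,0,0,0,0.03,50],[0,0,0,0,0,0,50],[0,0,0,0,0,0,50]]}}

```text
time: 38.4
tool_pos: [0.422, -0.2514, 0.1883]
tcp_rot: [-0.0, 1.0, -0.0, -0.0]
force: [0.0, -0.2, -1.5]
gripper_width: 0.0605
```

Call:
{"name": "arm_command", "arguments": {"series": [[0,0,0,0,0,0.03,50],[0,0,0,0,0,0,50],[0,0,0,0,0,0,50]]}}

```text
time: 38.7
tool_pos: [0.422, -0.2514, 0.1875]
tcp_rot: [-0.0, 1.0, -0.0, -0.0]
force: [-0.9, -0.0, -1.8]
gripper_width: 0.0605
```

Call:
{"name": "arm_command", "arguments": {"series": [[0,0,0,0,0,0.03,50],[0,0,0,0,0,0,50],[0,0,0,0,0,0,50]]}}

```text
time: 39.0
tool_pos: [0.422, -0.2516, 0.1873]
tcp_rot: [0.0, 1.0, 0.0, 0.0]
force: [-4.3, 1.7, 9.1]
gripper_width: 0.0602
```

Call:
{"name": "arm_command", "arguments": {"series": [[0,0,0,0,0,0,61],[0,0,0,0,0,0,63],[0,0,0,0,0,0,67],[0,0,0,0,0,0,73],[0,0,0,0,0,0,80],[0,0,0,0,0,0,84],[0,0,0,0,0,-0.2,84],[0,0,0,0,0,-0.5,84]]}}

```text
time: 39.8
tool_pos: [0.4215, -0.2512, 0.2072]
tcp_rot: [-0.0, 1.0, 0.0, -0.001]
force: [-0.0, -0.5, 0.6]
gripper_width: 0.0836
```

Call:
{"name": "arm_command", "arguments": {"series": [[0,0,0,0,0,-0.8,84],[0,0,0,0,0,-0.9,84],[0,0,0,0,0,-0.9,84],[0,0,0,0,0,-0.9,84],[0,0,0,0,0,-0.8,84],[0,0,0,0,0,-0.5,84],[0,0,0,0,0,0,84],[0,0,0,0,0,0,84]]}}

```text
time: 40.6
tool_pos: [0.4219, -0.2514, 0.3515]
tcp_rot: [-0.0, 1.0, 0.0, 0.0]
force: [-0.6, 0.1, -0.6]
gripper_width: 0.0842
```

Call:
{"name": "arm_command", "arguments": {"series": [[0,0,0,-0.9,0.4,-0.5,84],[0,0,0,-0.9,0.4,-0.5,84],[0,0,0,0,0.5,-0.5,84],[0,0,0,0,0,0,84],[0,0,0,0,0,0,84],[0,0,0,0,0,0,84]]}}

```text
time: 41.2
tool_pos: [0.4752, -0.2132, 0.3954]
tcp_rot: [0.001, 1.0, 0.0, -0.001]
force: [-1.0, -0.4, -0.2]
gripper_width: 0.0838
```

```bash
python3 look.py 22
python3 - <<'E'
from h import *
from station import ctrl
for c in ("top","scene"):
    d=ctrl.camera(c);np.savez(c+"9.npz",**d);cv2.imwrite(f"pics/{c}9.png",d["frame"][:,:,::-1])
i=cv2.imread("pics/scene9.png")[130:370,170:500];cv2.imwrite("pics/scene9z.png",cv2.resize(i,None,fx=2.4,fy=2.4,interpolation=2))
E
A="wide,.422,-.25,.045,.051 sq,.613,-.294,.045,.051 obl,.42,.273,.045,.043 small,.634,.267,.03,.041 drop,.527,.137,.04,.04 beak,.53,-.15,.04,.05"
for f in w22 top9 scene9; do python3 fit.py $f.npz $A; done; echo orig; python3 fit.py top0.npz drop,.527,.137,.04,.04 beak,.53,-.15,.04,.05;python3 fit.py scene0.npz drop,.527,.137,.04,.04 beak,.53,-.15,.04,.05
```

```text
[ 0.4752 -0.2132  0.3954]
bench 0.0018302436718417583
wide 2311 med [ 0.4208 -0.2509  0.0528] rect [ 422.9 -249.8] [58.1 54.6] 47.7 circ [ 420.5 -248.3] 30.5
sq 1393 med [ 0.6111 -0.2921  0.0527] rect [ 612.8 -292.9] [52.  51.1] 0.3 circ [ 614.3 -291.7] 34.6
obl few 0
small few 0
drop 213 med [0.5255 0.1277 0.0393] rect [526.2 135.4] [23.  38.7] 73.6 circ [528.  141.8] 19.7
beak 314 med [ 0.5345 -0.1397  0.0503] rect [ 525.7 -142.8] [40.  39.9] 74.2 circ [ 526.2 -142.8] 21.0
bench 0.0010466825767808774
wide 445 med [ 0.4224 -0.2515  0.0517] rect [ 423.3 -250.6] [61.6 54.9] 0.6 circ [ 423.3 -252.1] 30.9
sq 412 med [ 0.6133 -0.2941  0.0519] rect [ 613.6 -294.1] [53.4 51.9] 1.0 circ [ 614.2 -295.1] 35.6
obl 182 med [0.4202 0.2709 0.0435] rect [420.6 271.5] [45.2 28.8] 21.7 circ [421.4 270.6] 24.3
small 57 med [0.6346 0.2667 0.0411] rect [634.2 266.6] [16.6 25.3] 70.8 circ [634.3 267.1] 12.7
drop 55 med [0.527  0.1348 0.0435] rect [528.9 142.1] [38.2 37.9] 28.4 circ [528.9 142.7] 20.0
beak 35 med [ 0.5342 -0.1496  0.0509] rect [ 526.2 -143.7] [36.5 40.4] 44.2 circ [ 527.6 -142.3] 21.0
be
[... 373 characters left out ...]
267. ] [19.  19.2] 41.1 circ [635.3 266.7] 10.5
drop 137 med [0.5418 0.1544 0.0418] rect [532.  146.5] [35.  38.7] 42.7 circ [531. 145.] 19.9
beak 154 med [ 0.5283 -0.1436  0.0505] rect [ 529.1 -141.6] [41.3 40.1] 84.1 circ [ 528.4 -142. ] 22.9
orig
bench 0.0010331662902315262
drop 75 med [0.5274 0.137  0.0438] rect [528.  142.8] [37.3 39.5] 0.5 circ [529.2 142.9] 20.0
beak 39 med [ 0.5291 -0.1537  0.0518] rect [ 526.6 -144. ] [36.5 40.7] 20.0 circ [ 526.9 -144.6] 21.7
bench 0.0004909936594389458
drop 142 med [0.5409 0.1549 0.0413] rect [532.8 147.3] [33.8 38.9] 41.9 circ [531.5 145.8] 19.7
beak 151 med [ 0.5284 -0.1416  0.0503] rect [ 527.9 -140.8] [43.3 40. ] 44.9 circ [ 529.1 -142.7] 22.2
```

View pics/w22.png

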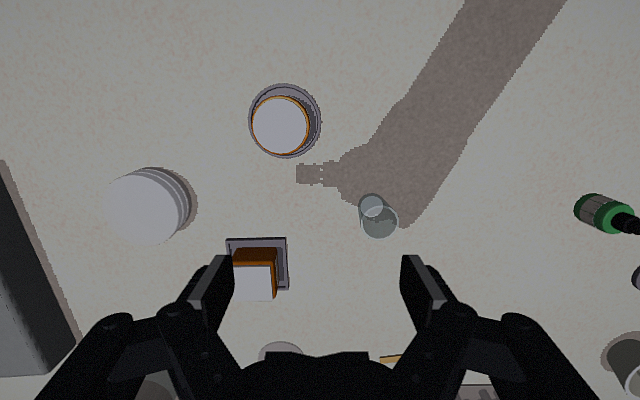

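View pics/scene9z.png

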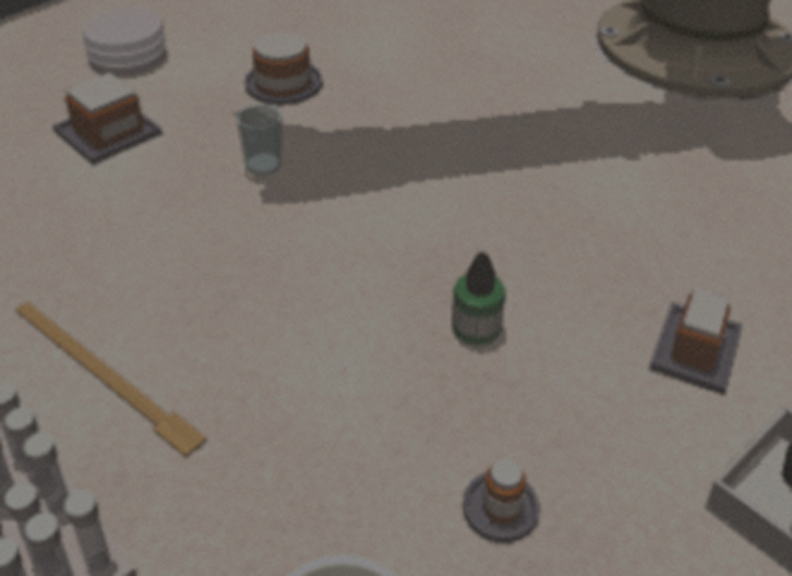

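All four jars stand flat and centred in their own trays; in the zoomed scene view they are at (284,68), (105,115), (700,335) and (503,500). The bottle and beaker are unmoved, so I'm handing in.

```bash
python3 -c "
from station import ctrl
print(ctrl.close_job(), ctrl.get_obs()['time'])"
```

```text
the job is handed in; nothing more can be done
the job is handed in; nothing more can be done
```

I took the stack apart from the top: small round, then oblong, then square. I set each jar in its matching tray, then placed the lone wide round jar in its own. Each jar was lowered until it touched the floor, at 3–9 N, and then released. The job was handed in at about 41 s with the gripper open and clear.

**Jars:** the last views show all four upright, with lid heights that fit resting on the 3 mm tray floors. They are centred within about 1–2 mm of their trays, against 8 mm of play.

**Bystanders:** the dropper bottle and beaker are where they were, to within measurement noise of about 1–2 mm.

**Checks:** no check failed. The last wrist view did not cover the oblong and small trays, so for those two I relied on the earlier close views and on the final top and scene views, which agreed.

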